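# Close the analyser for the night and lock it

## Task

Close the analyser down for the night: press both hatch covers down until they click and stay shut, and only then push the square key fully home in the lock, turn it clockwise a quarter turn to its stop, draw it out and put it back upright in its blue stand. Hang every splash guard that lies on the bench astride the drip rail, ridge along the bar, at any time and in any order. Leave the other things on the bench where they are.

Things in the scene. Friction and masses are not known exactly. Their poses are not given: they have to be found in the camera images.
- cover_l (a joint): hinge angle of the left (robot's left, +y) hatch cover (dark, 135 deep, 110 wide, 6 thick): 0 shut, level with the deck; up to 0.72 open, front edge raised. A light spring lifts it (starts 0.35 to 0.72 open). Pressed straight down on its green pad it meets a spring catch at 0.1 rad, which gives way at about 8 N; pressed on until level it stays below 0.03 when let go. Short of that it springs up again.
- cover_l_pad (a point): centre of the green press pad (50 x 60) on top of the left cover, 100 in front of its hinge line; turns with the cover. The pad swings up and towards the hinge as the cover opens.
- cover_l_hinge (a point): middle of the left cover's hinge line, fixed on the analyser, 1 above the deck; x points from the robot's side to the analyser's rear (the cover reaches 135 along -x when shut), y along the hinge line, z up.
- cover_r (a joint): hinge angle of the right (-y) hatch cover (dark, 135 deep, 110 wide, 6 thick): 0 shut, level with the deck; up to 0.72 open, front edge raised. A light spring lifts it (starts 0.35 to 0.72 open). Pressed straight down on its green pad it meets a spring catch at 0.1 rad, which gives way at about 8 N; pressed on until level it stays below 0.03 when let go. Short of that it springs up again.
- cover_r_pad (a point): centre of the green press pad (50 x 60) on top of the right cover, 100 in front of its hinge line; turns with the cover. The pad swings up and towards the hinge as the cover opens.
- cover_r_hinge (a point): middle of the right cover's hinge line, fixed on the analyser, 1 above the deck; x points from the robot's side to the analyser's rear (the cover reaches 135 along -x when shut), y along the hinge line, z up.
- lock (a joint): turn of the brass lock barrel in rad, clockwise seen from above is positive: 0 to 0.15 = unlocked (as found), 1.57 = locked, a firm stop. Friction 0.06 N m; it stays where it is left.
- lock_mouth (a point): centre of the square socket's mouth, on top of the brass barrel (30 x 30) and turning with it; x, y along the socket's sides, z up. Socket 13.5 x 13.5, 33 deep, with a 2 mm lead-in chamfer, opening upward. The mouth lies 6 below the deck in a 44 x 44 cut-out; the deck is 90 above the table. It is on the robot's side of the covers.
- key: loose square key, 78 high, 90 g. Origin: lower end of the shank, z up. Steel shank 12 x 12 (sides along x, y; last 4 mm is 9 x 9), 30 long; flange 32 dia. from 30 to 35; flat red grip from 35 to 78, 40 wide (x), 10 thick (y). Starts upright in its stand. Fully home, the flange rests on the barrel, origin 30 below the lock's mouth. Fits four ways, with 0.1 rad of play.
- stand_mouth (a point): centre of the mouth of the key stand, a fixed blue block 46 x 46 x 36 high with a square well 20 x 20 right through; this point is at its top; z up. The key hangs upright in it by its flange, origin 30 below this point.
- rail_mid (a point): middle of the drip rail: a fixed horizontal steel bar 14 dia., centre line 150 above the table, 280 long along this frame's y, on two posts of 18 dia. at its ends; z up. Room for three guards side by side.
- guard1: Yellow splash guard, absent = None: two 4 mm plastic panels folded like a roof, 64 deg between them, ridge along its x; 56 long (x), 74 wide (y) at the open foot, 88 high, 60 g. Origin: underside centre, z up as it stands. Upright grip fin on the ridge, along x: 50 long, 10 thick (y), from 56 to 88 above the origin. Hung, its origin is 40 below the bar's centre; knocked there it may hang askew.
- guard2: Light-blue splash guard, absent = None: two 4 mm plastic panels folded like a roof, 64 deg between them, ridge along its x; 56 long (x), 74 wide (y) at the open foot, 88 high, 60 g. Origin: underside centre, z up as it stands. Upright grip fin on the ridge, along x: 50 long, 10 thick (y), from 56 to 88 above the origin. Hung, its origin is 40 below the bar's centre; knocked there it may hang askew.
- guard3: Orange-brown splash guard, absent = None: two 4 mm plastic panels folded like a roof, 64 deg between them, ridge along its x; 56 long (x), 74 wide (y) at the open foot, 88 high, 60 g. Origin: underside centre, z up as it stands. Upright grip fin on the ridge, along x: 50 long, 10 thick (y), from 56 to 88 above the origin. Hung, its origin is 40 below the bar's centre; knocked there it may hang askew.
- diluent: white plastic bottle, 50 dia., 105 high. Bystander: leave it alone. Origin: underside centre.
- reagent_jar: amber glass jar, 52 dia., 60 high. Bystander: leave it alone. Origin: underside centre.
- carton: cardboard box 50 x 90 x 50. Bystander: leave it alone. Origin: underside centre.
- wipes_tub: white and green tub, 72 dia., 100 high. Bystander: leave it alone. Origin: underside centre.
- vial: small glass vial, 28 dia., 45 high. Bystander: leave it alone. Origin: underside centre.
- buffer: clear bottle with red cap, 56 dia., 120 high. Bystander: leave it alone. Origin: underside centre.
- timer: grey bench timer 50 x 70 x 22. Bystander: leave it alone. Origin: underside centre.
Mind the look-alikes: they are no part of the job. Of the things shaped like the part that bears stand_mouth, the blue one is meant. Leave any pink look-alike of the guard2 alone.

How it is judged (in metres and radians):
On the way, in this order (a step that is already met when the one before it is completed fails the run):
1. both covers are latched shut (value of joint each of cover_l, cover_r below 0.05 rad), for 0.3 s.
2. the key, in the lock's socket, has turned the barrel to its stop (all of step 1 and value of joint lock above 1.4 rad and horizontal distance between key and lock_mouth below 0.005 m and z of key in the frame of lock_mouth below -0.022 m and angle between key's own z axis and vertical below 0.12 rad), for 0.2 s.
At the end, for the whole second after the job is handed in: Covers latched (under 0.05 rad), lock beyond 1.4 rad, key at rest upright in its stand (8 mm of centre, 4 mm of height, tilt under 0.12 rad), every guard present at rest astride the rail between its posts (30 mm across, 12 to 16 mm of height, 0.3 rad along it, tilt under 0.7 rad) (all of step 1 and value of joint lock above 1.4 rad and horizontal distance between key and stand_mouth below 0.008 m and z of key in the frame of stand_mouth between -0.034 and -0.026 m and angle between key's own z axis and vertical below 0.12 rad and linear speed of each of key, guard1, guard2, guard3 below 0.03 m/s and x of guard1 in the frame of rail_mid between -0.03 and 0.03 m and y of guard1 in the frame of rail_mid between -0.125 and 0.125 m and z of guard1 in the frame of rail_mid between -0.052 and -0.024 m and angle between the x axis of each of guard1, guard2, guard3 and the y axis of rail_mid, either way round below 0.3 rad and angle between each of guard1, guard2, guard3's own z axis and vertical below 0.7 rad and x of guard2 in the frame of rail_mid between -0.03 and 0.03 m and y of guard2 in the frame of rail_mid between -0.125 and 0.125 m and z of guard2 in the frame of rail_mid between -0.052 and -0.024 m and x of guard3 in the frame of rail_mid between -0.03 and 0.03 m and y of guard3 in the frame of rail_mid between -0.125 and 0.125 m and z of guard3 in the frame of rail_mid between -0.052 and -0.024 m); the robot touches nothing.
It fails at once if the lock was turned while a cover was open (value of joint lock above 0.5 rad and value of joint any of cover_l, cover_r above 0.15 rad).
It fails at once if a bystander was moved by more than 4 cm (distance of any of diluent, reagent_jar, carton, wipes_tub, vial, buffer, timer from where it was at the start of the episode above 0.04 m).
Of guard1, guard2, guard3 only 2 to 3 are there at a start; the rules pass over those that are not, and their reading is None.
At some moment in a run one of guard1, guard2, guard3 may be knocked a few centimetres aside while the robot is not near it.
It also fails if it takes over 210 s, if anything falls off the work surface, if the arm or the gripper's body presses on something with over 40 N, if the wrist force passes 120 N, or if a joint passes its speed limit or range.

## Robot

A 6-joint arm with a two-finger parallel gripper is mounted at the origin on the work surface. World frame = base frame: x ahead of the robot, y to its left, z up, the work surface at z = 0. Lengths are in m, angles in degrees, forces in N, time in s.
With the tool pointing down it reaches from about 0.25 to 0.725 m from the base axis. Payload 9.7 kg.
Tool frame: the origin (TCP) lies at the centre of the arm's flange, where the gripper is bolted on; the fingertips stand 173 mm ahead of it and the grasp point (between the pads) lies bot.grip_depth ahead of it (bot.grip_depth is the distance from the TCP to the grasp point, in m); z points along the fingers, y is the direction in which the jaws open and shut (so a half turn about z gives the same grasp; the last joint's range is limited). The gripper opens to 85 mm and grips with 20 to 120 N. Pads are 22 mm wide; open, the fingers measure 114 mm over their backs; the gripper's body (76 mm by 85 mm) begins 54 mm behind the grasp point. The pads swing forward as they close: fully open they stand 13 mm farther back than shut.
Start: joints at [73.052, 4.979, 10.078, 95.1, 0, 90], TCP at [0.16, 0.526, 0.405] pointing down, gripper open.
Joint ranges: [-179.16, 179.16], [-48.56, 103.87], [-65.8, 70.77], [-126.05, 130.52], [-82.76, 87.17], [-180, 180]. Speed limits (degrees/s): [127.2, 127.2, 147.25, 180, 180, 180].

## Interface

Orientations are given as [roll, pitch, yaw] about the fixed x, y, z axes, in that order (R = Rz(yaw) Ry(pitch) Rx(roll)).
In Python, from workcell import status, viewer, bot gives the robot as it stands. The module is installed in compiled form; this text tells all that it offers.
- The arm moves only by the tool move_arm, never from a script. Its argument "commands" is a list of rows, each an object with "claw": the gripper's target within -1 to 1 (fully open at 1, half-way at 0, shut at -1); "travel": the shift along the tool's x, y, z in cm, a list of three; "turn": the turn about the tool's z in degrees. A call has 1 to 5 rows; each row shifts and turns the commanded pose from where the row before left it, along the tool's axes as they then stand; what a row does not reach is not made up. A row lasts 1/12 s, in which the tool goes at most 41.7 mm and 7.16 degrees, less where a joint would pass 70% of its speed; a pose out of reach is approached as far as the arm can. A call is refused whole if a number of a shift passes 4.17 or a number of a turn 7.16, either way. A call with a gripper value outside its range is refused whole. The fingers move at their own pace and stop on an object; "squeeze" is the grip in N (left out, the last holds). Time passes only in rows, so rows that do not move let the fingers close. It gives the time, the measured TCP pose, the force and the opening at its end, in the units of the state.
- status.get_obs(): the state, without advancing time (a new reading comes with each control period).
- viewer.camera(name): name is "scene" or "side" or "wrist"; returns the picture (480x640x3 uint8, blue, green, red); there is no depth.
- viewer.camera_params(name): a dict with "camera_matrix" (3x3 intrinsics, pixels), "xyz" and "rotation" of the camera in the world. Camera axes: x right, y up, looking along -z (the intrinsics and any distortion apply to the point x, -y, -z); pixel columns grow to the right and rows downward; lengths in m; the calibration is good to about 2 mm. The wrist camera is an equidistant fisheye: a pixel r from the principal point sees the ray r / f radians off the axis. A picture is of the moment at which its call begins: read the wrist's pose just before it. camera_params takes no time and is no camera call; for the wrist camera it gives the pose at the moment of the call.
- bot.job_done(): hands the job in, once; it reports no verdict.
The state is a dict: "time": time; "q": joint angles; "qd": joint speeds; "joint_efforts": joint torques, N m; "ee_pos": TCP position; "tcp_rot": TCP orientation; "wrist_force": force on the tool from outside, world axes, zero at the start; "torque": the same for the moment, N m; "opening": finger opening in m.
Only numpy, scipy, OpenCV 4.12 (cv2) and the standard library are available. Lean on these libraries where they do the work, as an engineer would, in place of code of your own. Each camera call takes 0.05 s, during which the arm holds its last target.

## Working session

There is one attempt and no reset: what is moved stays moved. The work goes in short steps, Python scripts to look and compute and a tool call to move; the robot and the scene stay as the last step left them, time stands still between calls to the robot, and variables do not carry over. Pictures are saved under pics/ and viewed, and the job is handed in when it is done.

Besides the shell and the picture viewer there is one more tool, called after "Emit:" as a command line: name --argument value ..., lists and objects as JSON in quotes. move_arm: Moves the arm, as the interface text tells. Its arguments: {"type":"object","properties":{"commands":{"type":"array"},"squeeze":{"type":"number"}},"required":["commands"]}

```bash
mkdir -p pics; python3 - <<'E'
from workcell import status, viewer, bot
import cv2
o=status.get_obs();print(o, bot.grip_depth)
for n in ["scene","side","wrist"]:
    print(n,viewer.camera_params(n))
    cv2.imwrite(f"pics/{n}0.png",viewer.camera(n))
E
```

```text
{'time': 0.0, 'q': array([ 7.30517604e+01,  5.01165235e+00,  1.00318875e+01,  9.50998047e+01,
       -9.09268934e-04,  9.00019783e+01]), 'qd': array([ 0.13431278,  0.03449665,  0.00176248,  0.01414445,  0.04428148,
       -0.04385816]), 'joint_efforts': array([ 2.63116301e-03, -5.20387387e+01,  4.64804292e+01,  1.61882717e-02,
       -1.72116529e-06,  1.35854447e-05]), 'ee_pos': array([0.16032935, 0.52610703, 0.40395462]), 'tcp_rot': array([-1.79920430e+02,  9.12015451e-04,  1.63049783e+02]), 'wrist_force': array([-0.24521739, -0.01646839, -0.01350117]), 'torque': array([-0.00144142,  0.00138155, -0.02266062]), 'opening': 0.08504128896902548} 0.1547
scene {'camera_matrix': array([[561.40124364,   0.        , 318.60548103],
       [  0.        , 561.40124364, 239.76914892],
       [  0.        ,   0.        ,   1.        ]]), 'xyz': array([1.46201254, 0.73250071, 1.03524789]), 'rotation': array([5.23298710e+01, 4.50829237e-02, 1.31280600e+02])}
side {'camera_matrix': array([[500.15022044,   0.        , 320.72287998],
       [  0.        , 500.15022044, 251.61909892],
       [  0.        ,   0.        ,   1.        ]]), 'xyz': array([ 0.3967322 , -1.02075999,  0.68547086]), 'rotation': array([ 60.09587259,  -0.8545999 , -10.48302607])}
wrist {'camera_matrix': array([[371.64829954,   0.        , 322.26234896],
       [  0.        , 371.64829954, 234.99818966],
       [  0.        ,   0.        ,   1.        ]]), 'xyz': array([0.08367186, 0.54966748, 0.37268559]), 'rotation': array([-18.13081272,   0.12183462,  73.06391398])}
```

View pics/scene0.png

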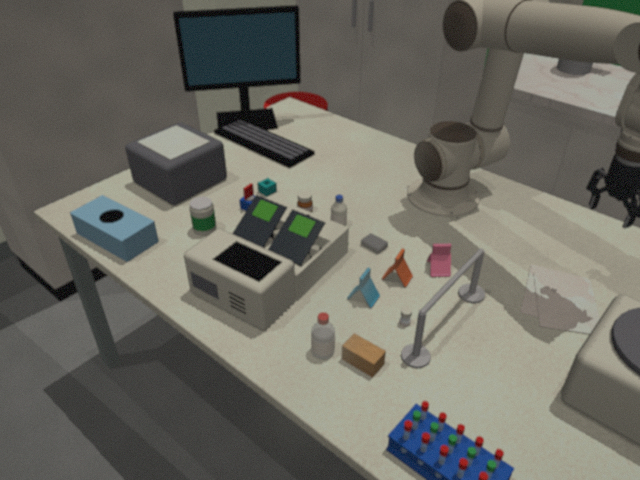

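View pics/side0.png

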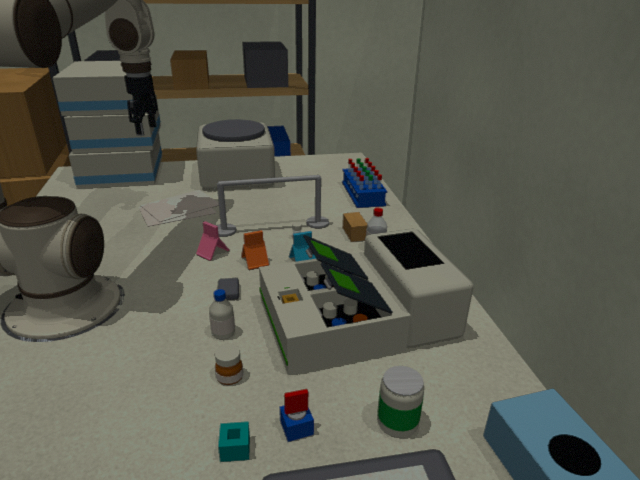

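View pics/wrist0.png

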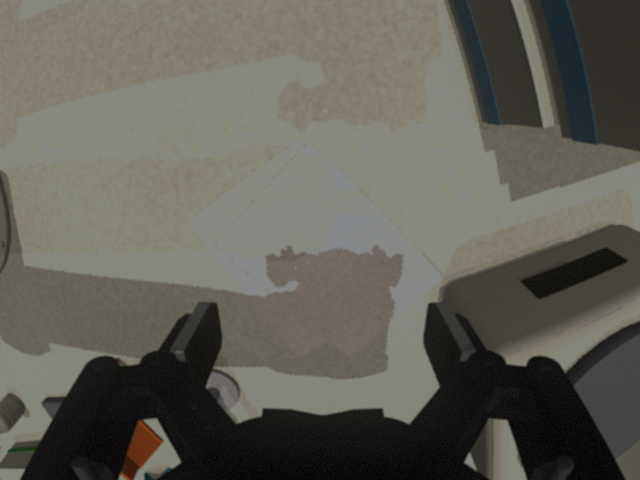

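The scene view shows the covers at about (260,215) and (300,235), the rail at (420–480, 255–350), the blue guard at (365,288), the orange guard at (398,270) and the pink decoy at (440,260). The key stands in its blue stand at (247,195), and the teal decoy is at (267,187). I see no yellow guard. Next I'll enlarge crops for pixel readings.

```bash
cat > h.py <<'E'
import numpy as np, cv2
from scipy.spatial.transform import Rotation as R
from workcell import status, viewer, bot
def cam(n):
    p=viewer.camera_params(n); return p["camera_matrix"],np.array(p["xyz"]),R.from_euler('xyz',p["rotation"],degrees=True).as_matrix()
def ray(c,n,u,v):
    K,t,Rm=c
    x=(u-K[0,2])/K[0,0]; y=(v-K[1,2])/K[1,1]
    if n=="wrist":
        r=np.hypot(x,y); s=np.sin(r)/r if r>1e-9 else 1
        d=np.array([x*s,-y*s,-np.cos(r)])
    else: d=np.array([x,-y,-1.])
    d=Rm@d; return t,d/np.linalg.norm(d)
def plane(c,n,u,v,z):
    t,d=ray(c,n,u,v); return t+d*(z-t[2])/d[2]
def proj(c,n,P):
    K,t,Rm=c; q=Rm.T@(np.array(P)-t); x,y,z=q[0],-q[1],-q[2]
    if n=="wrist":
        r=np.hypot(x,y); th=np.arctan2(r,z); s=th/r if r>1e-9 else 0
        return np.array([K[0,0]*x*s+K[0,2],K[1,1]*y*s+K[1,2]])
    return np.array([K[0,0]*x/z+K[0,2],K[1,1]*y/z+K[1,2]])
def tri(rs):
    A=np.zeros((3,3));b=np.zeros(3)
    for t,d in rs:
        M=np.eye(3)-np.outer(d,d);A+=M;b+=M@t
    P=np.linalg.solve(A,b)
    return P,[float(np.linalg.norm((np.eye(3)-np.outer(d,d))@(P-t))) for t,d in rs]
def crop(n,u0,v0,u1,v1,s,src,dst):
    im=cv2.imread(src)[v0:v1,u0:u1]; im=cv2.resize(im,None,fx=s,fy=s,interpolation=cv2.INTER_CUBIC)
    cv2.imwrite(dst,im)
E
python3 - <<'E'
from h import *
crop("",180,170,380,320,4,"pics/scene0.png","pics/s_a.png")
crop("",330,230,500,370,4,"pics/scene0.png","pics/s_b.png")
crop("",190,220,390,370,4,"pics/side0.png","pics/d_a.png")
crop("",190,160,350,280,5,"pics/side0.png","pics/d_b.png")
E
```

```text
(no output)
```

View pics/s_a.png

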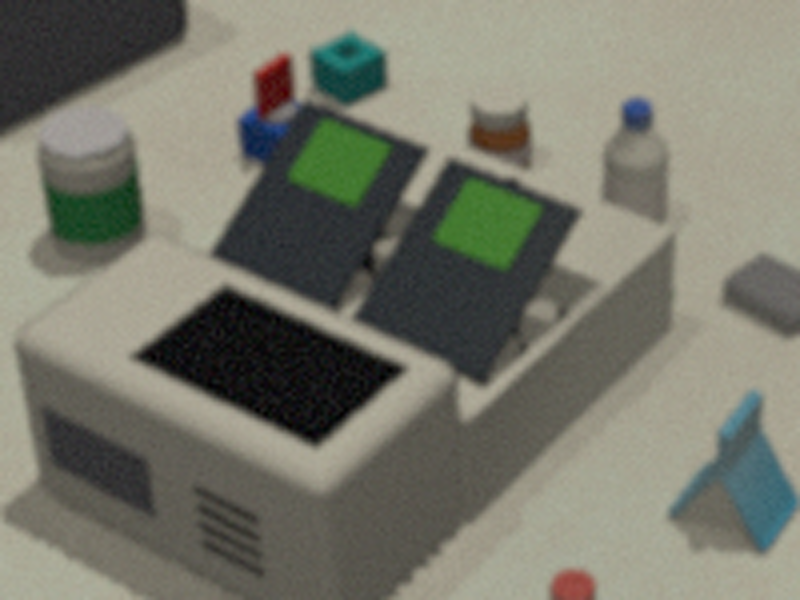

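View pics/s_b.png

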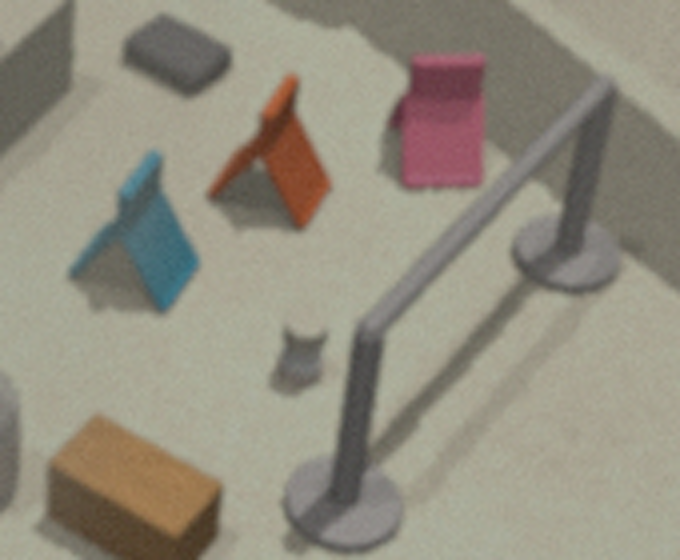

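View pics/d_a.png

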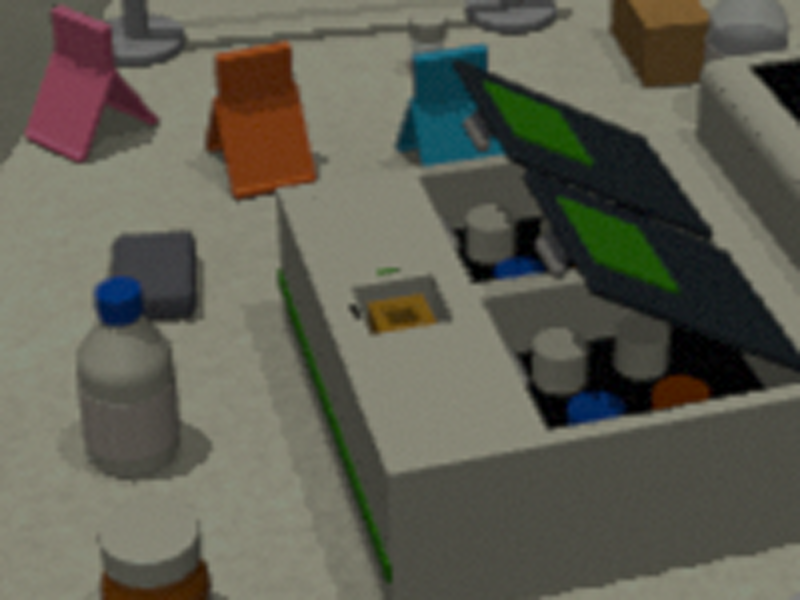

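View pics/d_b.png

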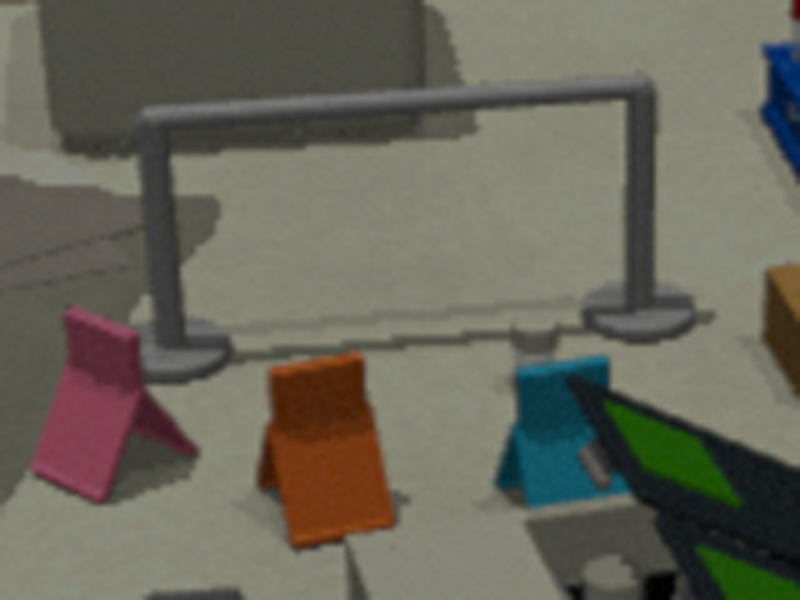

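```bash
python3 - <<'E'
from h import *
np.set_printoptions(precision=4,suppress=True)
S=cam("scene");D=cam("side")
def t2(a,b):return tri([ray(S,"s",*a),ray(D,"d",*b)])
print("rail near",t2((422.5,312),(318.4,177)))
print("rail far",t2((481.3,252),(220,183.4)))
for a in [(422.5,312),(481.3,252)]: print(plane(S,"s",*a,.15))
for b in [(318.4,177),(220,183.4)]: print(plane(D,"d",*b,.15))
print("lock",plane(D,"d",290,299,.084))
print("orange side",plane(D,"d",244,232.4,.088),plane(D,"d",262.4,230.4,.088),"scene",plane(S,"s",396.3,261.2,.088),plane(S,"s",403.3,249.5,.088))
print("blue side",plane(D,"d",293.6,232.4,.088),plane(D,"d",311.6,231,.088),"scene",plane(S,"s",361,277.5,.088),plane(S,"s",368.8,268.8,.088))
def blobs(im,hl,hh,smin,vmin,amin):
    h=cv2.cvtColor(im,cv2.COLOR_BGR2HSV);m=cv2.inRange(h,(hl,smin,vmin),(hh,255,255))
    n,l,st,c=cv2.connectedComponentsWithStats(m)
    return [(st[i],c[i]) for i in range(1,n) if st[i,4]>amin]
gs=blobs(cv2.imread("pics/scene0.png"),45,75,130,40,60);gd=blobs(cv2.imread("pics/side0.png"),45,75,130,40,60)
for x in gs:print("s",x)
for x in gd:print("d",x)
for x in blobs(cv2.imread("pics/side0.png"),100,125,150,40,60):print("blue d",x)
for x in blobs(cv2.imread("pics/scene0.png"),110,125,150,40,20):print("blue s",x)
for nm in("scene","side"):
  for lo in(0,170):
    for x in blobs(cv2.imread(f"pics/{nm}0.png"),lo,lo+9,170,60,20):print("red",nm,x)
E
```

```text
rail near (array([0.6462, 0.3208, 0.1502]), [0.00010511207168146332, 0.00010511207168156542])
rail far (array([0.3662, 0.3148, 0.1485]), [0.001041779150365527, 0.0010417791503655363])
[0.6458 0.3207 0.15  ]
[0.3696 0.3156 0.15  ]
[0.6463 0.3212 0.15  ]
[0.3655 0.3133 0.15  ]
lock [ 0.4973 -0.1772  0.084 ]
orange side [0.4187 0.1268 0.088 ] [0.4659 0.1306 0.088 ] scene [0.4751 0.1371 0.088 ] [0.4221 0.1228 0.088 ]
blue side [0.5438 0.1073 0.088 ] [0.5907 0.1079 0.088 ] scene [0.5874 0.1069 0.088 ] [0.5473 0.1013 0.088 ]
s (array([584,   0,  56,  14, 474], dtype=int32), array([616.8692,   4.2975]))
s (array([253, 200,  24,  21, 313], dtype=int32), array([264.4058, 210.1885]))
s (array([289, 215,  26,  22, 338], dtype=int32), array([301.4438, 225.5148]))
s (array([193, 216,  21,  14, 195], dtype=int32), array([203.4462, 223.3333]))
s (array([468, 448,   8,  10,  62], dtype=int32), array([471.2097, 452.1129]))
s (array([488, 461,   8,  10,  65], dtype=int32), array([491.1077, 465.2154]))
d (array([357, 159,  16,  21,  80], dtype=int32), array([364.725 , 169.4375]))
d (array([311, 240,  2
[... 1401 characters left out ...]
.1143]))
red scene (array([441, 447,   7,   9,  38], dtype=int32), array([444.0263, 450.1316]))
red scene (array([496, 450,   7,   9,  43], dtype=int32), array([498.7209, 453.7674]))
red scene (array([460, 460,   7,   8,  41], dtype=int32), array([462.9756, 463.4634]))
red scene (array([480, 473,   7,   7,  37], dtype=int32), array([483.1081, 476.4595]))
red side (array([349, 159,  14,  21,  53], dtype=int32), array([354.8302, 168.1509]))
red side (array([366, 158,  16,  22,  78], dtype=int32), array([373.4231, 168.5641]))
red side (array([374, 208,   9,   8,  61], dtype=int32), array([377.7869, 211.3934]))
red side (array([285, 389,  23,  25, 427], dtype=int32), array([296.2365, 400.8431]))
```

```bash
python3 - <<'E'
from h import *
np.set_printoptions(precision=4,suppress=True)
S=cam("scene");D=cam("side")
def t2(a,b):return tri([ray(S,"s",*a),ray(D,"d",*b)])
print("padL?",t2((301.44,225.5),(323.85,250.26)))
print("padR?",t2((264.4,210.2),(343.84,280.7)))
print("key grip side mid z~",t2((248,190.7),(296.2,400.8)))
# stand top centre from side pic corners (view later); deck corners from d_a
f=lambda u,v:(u/4+190,v/4+220)
for n,p in dict(frontleft=(280,197),frontright=(390,472),cut1=(352,286),cut2=(437,275),cut3=(452,320),cut4=(372,336),wellfl=(422,178),).items():
    print(n,plane(D,"d",*f(*p),.09))
for n,p in dict(m1=(366,303),m2=(428,294),m3=(436,324),m4=(375,332)).items(): print(n,plane(D,"d",*f(*p),.084))
crop("",260,370,340,450,8,"pics/side0.png","pics/d_key.png")
g=lambda u,v:(u/4+180,v/4+170)
print("scene deck corner right-back",plane(S,"s",*g(675,235),.09))
E
```

```text
padL? (array([ 0.5825, -0.1009,  0.1491]), [0.0006127828339220397, 0.0006127828339218649])
padR? (array([ 0.5983, -0.2259,  0.1499]), [0.0005091781784950966, 0.0005091781784950468])
key grip side mid z~ (array([ 0.4734, -0.4363,  0.0644]), [4.257520847417181e-06, 4.25752084759057e-06])
frontleft [ 0.4449 -0.0608  0.09  ]
frontright [ 0.4758 -0.3071  0.09  ]
cut1 [ 0.4751 -0.1548  0.09  ]
cut2 [ 0.5204 -0.1518  0.09  ]
cut3 [ 0.522  -0.1934  0.09  ]
cut4 [ 0.4802 -0.2006  0.09  ]
wellfl [ 0.5262 -0.0531  0.09  ]
m1 [ 0.4813 -0.1628  0.084 ]
m2 [ 0.5144 -0.1598  0.084 ]
m3 [ 0.5146 -0.1872  0.084 ]
m4 [ 0.4829 -0.1891  0.084 ]
scene deck corner right-back [ 0.448  -0.0453  0.09  ]
```

View pics/d_key.png

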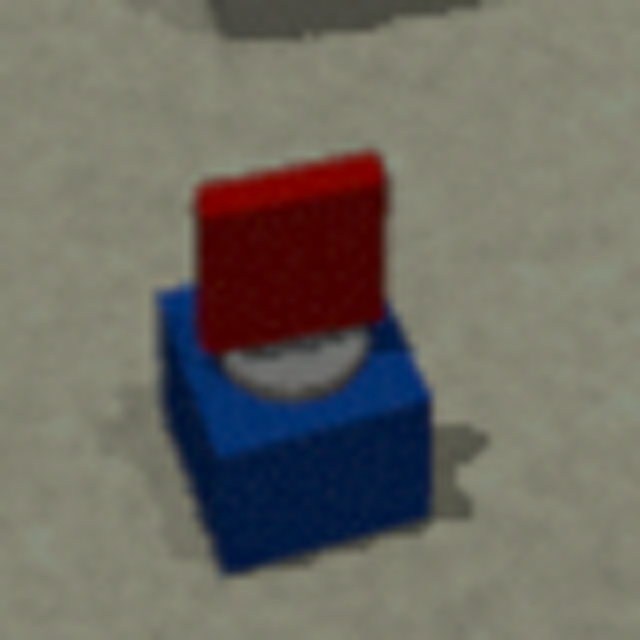

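The stand view shows the key with its grip top edge from about (285,397) to (308,392) and its flange sitting on the blue block. Everything lines up roughly with the world axes, with the analyser yawed about 7°. First I'll turn the tool to yaw ≈7° and close the fingers.

Emit:
move_arm --commands '[{"claw": -1,"travel": [0,0,0],"turn": 7.1},{"claw": -1,"travel": [0,0,0],"turn": 7.1},{"claw": -1,"travel": [0,0,0],"turn": 7.1},{"claw": -1,"travel": [0,0,0],"turn": 7.1},{"claw": -1,"travel": [0,0,0],"turn": 7.1}]'

```text
time: 0.57
ee_pos: [0.1603, 0.5261, 0.4044]
tcp_rot: [-180.0, 0.0, 127.2]
wrist_force: [0.0, -1.0, -0.8]
opening: 0.0255
```

Emit:
move_arm --commands '[{"claw": -1,"travel": [0,0,0],"turn": 7.1},{"claw": -1,"travel": [0,0,0],"turn": 7.1},{"claw": -1,"travel": [0,0,0],"turn": 7.1},{"claw": -1,"travel": [0,0,0],"turn": 7.1},{"claw": -1,"travel": [0,0,0],"turn": 7.1}]'

```text
time: 0.98
ee_pos: [0.1603, 0.5261, 0.4044]
tcp_rot: [-180.0, 0.0, 91.7]
wrist_force: [-0.2, 0.4, -0.2]
opening: -0.0
```

Emit:
move_arm --commands '[{"claw": -1,"travel": [0,0,0],"turn": 7.1},{"claw": -1,"travel": [0,0,0],"turn": 7.1},{"claw": -1,"travel": [0,0,0],"turn": 7.1},{"claw": -1,"travel": [0,0,0],"turn": 7.1},{"claw": -1,"travel": [0,0,0],"turn": 7.1}]'

```text
time: 1.4
ee_pos: [0.2401, 0.4918, 0.404]
tcp_rot: [-176.6, 0.4, 63.4]
wrist_force: [1.5, 1.6, 0.3]
opening: 0.0002
```

Emit:
move_arm --commands '[{"claw": -1,"travel": [0,0,0],"turn": 7.1},{"claw": -1,"travel": [0,0,0],"turn": 7.1},{"claw": -1,"travel": [0,0,0],"turn": 7.1},{"claw": -1,"travel": [0,0,0],"turn": 7.1},{"claw": -1,"travel": [0,0,0],"turn": 7.1}]'

```text
time: 1.82
ee_pos: [0.3869, 0.3774, 0.4017]
tcp_rot: [-170.3, 4.2, 42.3]
wrist_force: [0.4, 0.8, -0.5]
opening: -0.0003
```

Emit:
move_arm --commands '[{"claw": -1,"travel": [0,0,0],"turn": 7.1},{"claw": -1,"travel": [0,0,0],"turn": 7.1}]'

```text
time: 1.98
ee_pos: [0.4323, 0.3198, 0.4]
tcp_rot: [-168.2, 6.8, 34.1]
wrist_force: [1.8, 0.1, -0.0]
opening: 0.0
```

The arm moved off target, so I'll check the joints.

```bash
python3 -c "
from h import *
o=status.get_obs();print(o['q'],o['ee_pos'],o['tcp_rot'])"
```

```text
[ 34.07228253   7.18554969  11.49883922 101.08768154  11.75817865
 179.94387019] [0.43228272 0.31982773 0.40002939] [-168.23529927    6.76295066   34.12761957]
```

Emit:
move_arm --commands '[{"claw": -1,"travel": [0,0,0],"turn": -7.1},{"claw": -1,"travel": [0,0,0],"turn": -7.1},{"claw": -1,"travel": [0,0,0],"turn": -7.1},{"claw": -1,"travel": [0,0,0],"turn": -7.1},{"claw": -1,"travel": [0,0,0],"turn": -7.1}]'

```text
time: 2.4
ee_pos: [0.4313, 0.3211, 0.4001]
tcp_rot: [-166.6, -1.3, 69.3]
wrist_force: [-0.0, 0.6, 0.1]
opening: 0.0002
```

Emit:
move_arm --commands '[{"claw": -1,"travel": [0,0,0],"turn": -7.1},{"claw": -1,"travel": [0,0,0],"turn": -7.1},{"claw": -1,"travel": [0,0,0],"turn": -7.1},{"claw": -1,"travel": [0,0,0],"turn": -7.1},{"claw": -1,"travel": [0,0,0],"turn": -7.1}]'

```text
time: 2.82
ee_pos: [0.4311, 0.3212, 0.4002]
tcp_rot: [-169.8, -8.8, 104.2]
wrist_force: [-0.7, 0.2, -0.2]
opening: -0.0003
```

The commanded pose was re-based at the joint-6 limit, which left the tool tilted 13°. The same push at the opposite joint-6 limit should retrace that path and take the tilt out. I'll turn the other way.

Emit:
move_arm --commands '[{"claw": -1,"travel": [0,0,0],"turn": -7.1},{"claw": -1,"travel": [0,0,0],"turn": -7.1},{"claw": -1,"travel": [0,0,0],"turn": -7.1},{"claw": -1,"travel": [0,0,0],"turn": -7.1},{"claw": -1,"travel": [0,0,0],"turn": -7.1}]'

```text
time: 3.23
ee_pos: [0.4312, 0.3212, 0.4001]
tcp_rot: [-176.9, -13.1, 140.1]
wrist_force: [-0.2, 0.3, 0.2]
opening: 0.0004
```

Emit:
move_arm --commands '[{"claw": -1,"travel": [0,0,0],"turn": -7.1},{"claw": -1,"travel": [0,0,0],"turn": -7.1},{"claw": -1,"travel": [0,0,0],"turn": -7.1},{"claw": -1,"travel": [0,0,0],"turn": -7.1},{"claw": -1,"travel": [0,0,0],"turn": -7.1}]'

```text
time: 3.65
ee_pos: [0.4312, 0.3212, 0.4001]
tcp_rot: [174.8, -12.5, 176.6]
wrist_force: [-1.0, 0.1, 0.1]
opening: 0.0002
```

Emit:
move_arm --commands '[{"claw": -1,"travel": [0,0,0],"turn": -7.1},{"claw": -1,"travel": [0,0,0],"turn": -7.1},{"claw": -1,"travel": [0,0,0],"turn": -7.1},{"claw": -1,"travel": [0,0,0],"turn": -7.1},{"claw": -1,"travel": [0,0,0],"turn": -7.1}]'

```text
time: 4.07
ee_pos: [0.4312, 0.3212, 0.4002]
tcp_rot: [168.5, -7.1, -147.8]
wrist_force: [-0.6, -0.5, 0.0]
opening: -0.0004
```

Emit:
move_arm --commands '[{"claw": -1,"travel": [0,0,0],"turn": -7.1},{"claw": -1,"travel": [0,0,0],"turn": -7.1},{"claw": -1,"travel": [0,0,0],"turn": -7.1},{"claw": -1,"travel": [0,0,0],"turn": -7.1},{"claw": -1,"travel": [0,0,0],"turn": -7.1}]'

```text
time: 4.48
ee_pos: [0.4312, 0.3212, 0.4001]
tcp_rot: [166.5, 0.8, -113.1]
wrist_force: [-0.1, 0.3, -0.7]
opening: 0.0001
```

Emit:
move_arm --commands '[{"claw": -1,"travel": [0,0,0],"turn": -7.1},{"claw": -1,"travel": [0,0,0],"turn": -7.1},{"claw": -1,"travel": [0,0,0],"turn": -7.1},{"claw": -1,"travel": [0,0,0],"turn": -7.1},{"claw": -1,"travel": [0,0,0],"turn": -7.1}]'

```text
time: 4.9
ee_pos: [0.4312, 0.3212, 0.4002]
tcp_rot: [169.4, 8.4, -78.3]
wrist_force: [-1.2, 0.6, 0.0]
opening: 0.0002
```

Emit:
move_arm --commands '[{"claw": -1,"travel": [0,0,0],"turn": -7.1},{"claw": -1,"travel": [0,0,0],"turn": -7.1},{"claw": -1,"travel": [0,0,0],"turn": -7.1},{"claw": -1,"travel": [0,0,0],"turn": -7.1},{"claw": -1,"travel": [0,0,0],"turn": -7.1}]'

```text
time: 5.32
ee_pos: [0.4312, 0.3212, 0.4001]
tcp_rot: [176.3, 13.0, -42.4]
wrist_force: [-0.3, -0.0, -0.7]
opening: -0.0
```

Emit:
move_arm --commands '[{"claw": -1,"travel": [0,0,0],"turn": -7.1},{"claw": -1,"travel": [0,0,0],"turn": -7.1},{"claw": -1,"travel": [0,0,0],"turn": -7.1},{"claw": -1,"travel": [0,0,0],"turn": -7.1},{"claw": -1,"travel": [0,0,0],"turn": -7.1}]'

```text
time: 5.73
ee_pos: [0.4312, 0.3212, 0.4001]
tcp_rot: [-175.4, 12.7, -6.0]
wrist_force: [-0.8, 0.2, 0.5]
opening: 0.0004
```

Emit:
move_arm --commands '[{"claw": -1,"travel": [0,0,0],"turn": -7.1},{"claw": -1,"travel": [0,0,0],"turn": -7.1},{"claw": -1,"travel": [0,0,0],"turn": -7.1},{"claw": -1,"travel": [0,0,0],"turn": -7.1},{"claw": -1,"travel": [0,0,0],"turn": -7.1}]'

```text
time: 6.15
ee_pos: [0.4312, 0.3212, 0.4001]
tcp_rot: [-168.9, 7.6, 29.7]
wrist_force: [-0.2, 0.5, 0.3]
opening: -0.0
```

```bash
python3 -c "
from h import *
o=status.get_obs();print(o['q'],o['ee_pos'],o['tcp_rot'])"
```

```text
[  34.27464574    7.15298404   11.47708864  101.05582063   11.70516504
 -175.40753004] [0.43115283 0.32123181 0.40011327] [-168.86275175    7.64159688   29.73750053]
```

Now I'll push at the lower limit.

Emit:
move_arm --commands '[{"claw": -1,"travel": [0,0,0],"turn": -7.1},{"claw": -1,"travel": [0,0,0],"turn": -7.1},{"claw": -1,"travel": [0,0,0],"turn": -7.1}]'

```text
time: 6.4
ee_pos: [0.3736, 0.3833, 0.4016]
tcp_rot: [-170.6, 3.6, 43.7]
wrist_force: [-0.1, 0.1, 1.0]
opening: 0.0001
```

```bash
python3 -c "
from h import *
o=status.get_obs();print(o['q'],o['ee_pos'],o['tcp_rot'])"
```

```text
[  43.78514304    4.96533418    9.50208396   98.08254388    9.38869084
 -179.92315376] [0.37360134 0.38330229 0.40162863] [-170.6160155     3.55832701   43.70917976]
```

Emit:
move_arm --commands '[{"claw": -1,"travel": [0,0,0],"turn": -7.1},{"claw": -1,"travel": [0,0,0],"turn": -7.1},{"claw": -1,"travel": [0,0,0],"turn": -7.1}]'

```text
time: 6.65
ee_pos: [0.2831, 0.4493, 0.4035]
tcp_rot: [-174.3, 0.5, 56.5]
wrist_force: [0.9, 0.8, 0.4]
opening: -0.0003
```

```bash
python3 -c "
from h import *
o=status.get_obs();print(o['q'],o['ee_pos'],o['tcp_rot'])"
```

```text
[  56.59048177    2.62218203    7.40376404   95.30417966    5.69627978
 -179.94346513] [0.28306396 0.449251   0.40354207] [-174.3042361     0.52820877   56.53422368]
```

Emit:
move_arm --commands '[{"claw": -1,"travel": [0,0,0],"turn": -7.1},{"claw": -1,"travel": [0,0,0],"turn": -7.1},{"claw": -1,"travel": [0,0,0],"turn": -7.1}]'

```text
time: 6.9
ee_pos: [0.1819, 0.4945, 0.4043]
tcp_rot: [-178.6, -1.0, 69.4]
wrist_force: [0.2, 0.3, 0.8]
opening: -0.0001
```

Emit:
move_arm --commands '[{"claw": -1,"travel": [0,0,0],"turn": 0},{"claw": -1,"travel": [0,0,0],"turn": 0}]'

```text
time: 7.07
ee_pos: [0.1817, 0.4944, 0.4045]
tcp_rot: [-178.5, -0.9, 69.4]
wrist_force: [0.8, -1.1, -0.3]
opening: -0.0001
```

```bash
python3 -c "
from h import *
o=status.get_obs();print(o['q'],o['ee_pos'],o['tcp_rot'])"
```

```text
[  69.50230074    1.17889778    6.07861565   93.95564223    1.50208013
 -179.94219204] [0.18168713 0.49435802 0.40446399] [-178.49696836   -0.94255983   69.44450482]
```

Emit:
move_arm --commands '[{"claw": -1,"travel": [0,0,0],"turn": -7.1},{"claw": -1,"travel": [0,0,0],"turn": 0}]'

```text
time: 7.23
ee_pos: [0.146, 0.5047, 0.4044]
tcp_rot: [-180.0, -1.1, 73.8]
wrist_force: [0.4, 1.1, -0.1]
opening: -0.0001
```

```bash
python3 -c "
from h import *
o=status.get_obs();print(o['q'],o['ee_pos'],o['tcp_rot'])"
```

```text
[ 7.38559068e+01  9.14309912e-01  5.80809228e+00  9.38103820e+01
  2.70156479e-02 -1.79944015e+02] [0.14603098 0.50466801 0.40441888] [-179.97192562   -1.08337344   73.79991155]
```

The tool is level again, with 1.1° left over. I'll turn to yaw ≈187°, which is in range everywhere.

Emit:
move_arm --commands '[{"claw": -1,"travel": [0,0,0],"turn": 7.05},{"claw": -1,"travel": [0,0,0],"turn": 7.05},{"claw": -1,"travel": [0,0,0],"turn": 7.05},{"claw": -1,"travel": [0,0,0],"turn": 7.05},{"claw": -1,"travel": [0,0,0],"turn": 7.05}]'

```text
time: 7.65
ee_pos: [0.1493, 0.5038, 0.4045]
tcp_rot: [-179.3, -0.9, 37.8]
wrist_force: [0.1, 0.1, 0.1]
opening: -0.0004
```

Emit:
move_arm --commands '[{"claw": -1,"travel": [0,0,0],"turn": 7.05},{"claw": -1,"travel": [0,0,0],"turn": 7.05},{"claw": -1,"travel": [0,0,0],"turn": 7.05},{"claw": -1,"travel": [0,0,0],"turn": 7.05},{"claw": -1,"travel": [0,0,0],"turn": 7.05}]'

```text
time: 8.07
ee_pos: [0.1494, 0.5037, 0.4045]
tcp_rot: [-179.0, -0.3, 2.6]
wrist_force: [0.3, 0.6, 0.2]
opening: 0.0
```

Emit:
move_arm --commands '[{"claw": -1,"travel": [0,0,0],"turn": 7.05},{"claw": -1,"travel": [0,0,0],"turn": 7.05},{"claw": -1,"travel": [0,0,0],"turn": 7.05},{"claw": -1,"travel": [0,0,0],"turn": 7.05},{"claw": -1,"travel": [0,0,0],"turn": 7.05}]'

```text
time: 8.48
ee_pos: [0.1494, 0.5038, 0.4045]
tcp_rot: [-179.0, 0.3, -32.7]
wrist_force: [0.0, 0.6, 0.3]
opening: -0.0
```

Emit:
move_arm --commands '[{"claw": -1,"travel": [0,0,0],"turn": 7.05},{"claw": -1,"travel": [0,0,0],"turn": 7.05},{"claw": -1,"travel": [0,0,0],"turn": 7.05},{"claw": -1,"travel": [0,0,0],"turn": 7.05},{"claw": -1,"travel": [0,0,0],"turn": 7.05}]'

```text
time: 8.9
ee_pos: [0.1494, 0.5037, 0.4045]
tcp_rot: [-179.4, 0.9, -67.9]
wrist_force: [-0.6, -0.8, -0.4]
opening: -0.0
```

Emit:
move_arm --commands '[{"claw": -1,"travel": [0,0,0],"turn": 7.05},{"claw": -1,"travel": [0,0,0],"turn": 7.05},{"claw": -1,"travel": [0,0,0],"turn": 7.05},{"claw": -1,"travel": [0,0,0],"turn": 7.05},{"claw": -1,"travel": [0,0,0],"turn": 7.05}]'

```text
time: 9.32
ee_pos: [0.1494, 0.5037, 0.4044]
tcp_rot: [-180.0, 1.1, -103.2]
wrist_force: [0.1, -0.1, -0.6]
opening: 0.0
```

Emit:
move_arm --commands '[{"claw": -1,"travel": [0,0,0],"turn": 7.05},{"claw": -1,"travel": [0,0,0],"turn": 7.05},{"claw": -1,"travel": [0,0,0],"turn": 7.05},{"claw": -1,"travel": [0,0,0],"turn": 7.05},{"claw": -1,"travel": [0,0,0],"turn": 7.05}]'

```text
time: 9.73
ee_pos: [0.1494, 0.5037, 0.4045]
tcp_rot: [179.4, 0.9, -138.4]
wrist_force: [0.2, -0.4, -0.3]
opening: -0.0
```

Emit:
move_arm --commands '[{"claw": -1,"travel": [0,0,0],"turn": 7.05},{"claw": -1,"travel": [0,0,0],"turn": 7.05},{"claw": -1,"travel": [0,0,0],"turn": 7.05},{"claw": -1,"travel": [0,0,0],"turn": 7.05},{"claw": -1,"travel": [0,0,0],"turn": 7.05}]'

```text
time: 10.15
ee_pos: [0.1494, 0.5038, 0.4045]
tcp_rot: [179.0, 0.4, -173.7]
wrist_force: [-0.2, -0.3, 0.2]
opening: -0.0001
```

```bash
cat >> h.py <<'E'
# tool-frame shift (cm) to bring grasp point / tip (depth dep ahead of TCP) to world target
def pose():
    o=status.get_obs(); return np.array(o['ee_pos']),R.from_euler('xyz',o['tcp_rot'],degrees=True).as_matrix(),o
def go(target,dep,o=None):
    p,Rt,o=pose(); tip=p+Rt[:,2]*dep
    return np.round(Rt.T@(np.array(target)-tip)*100,2), np.round(tip,4)
E
python3 -c "
from h import *
print(pose()[2]['q'],pose()[2]['tcp_rot'],pose()[1][:,2])
a=np.deg2rad(7.15);ax=np.array([np.cos(a),np.sin(a),0])
for p in ([.5825,-.1009],[.5983,-.2259]):
  t=np.array([*p,.21])-.008*ax
  print(t,go(t,.173))
"
```

```text
[7.34714105e+01 9.29005151e-01 5.82717049e+00 9.38191638e+01
 3.18233077e-02 6.71565671e+01] [ 178.99325709    0.3895399  -173.68827942] [ 0.00482484  0.01821089 -0.99982253]
[ 0.57456221 -0.10189574  0.21      ] (array([-35.46, -65.21,   1.24]), array([0.1503, 0.5069, 0.2315]))
[ 0.59036221 -0.22689574  0.21      ] (array([-35.66, -77.8 ,   1.02]), array([0.1503, 0.5069, 0.2315]))
```

Emit:
move_arm --commands '[{"claw": -1,"travel": [-1.9,-3.5,0],"turn": 0},{"claw": -1,"travel": [-1.9,-3.5,0],"turn": 0},{"claw": -1,"travel": [-1.9,-3.5,0],"turn": 0},{"claw": -1,"travel": [-1.9,-3.5,0],"turn": 0},{"claw": -1,"travel": [-1.9,-3.5,0],"turn": 0}]'

```text
time: 10.57
ee_pos: [0.2645, 0.3394, 0.4021]
tcp_rot: [179.0, 0.4, -173.3]
wrist_force: [1.9, 0.6, 0.1]
opening: 0.0
```

Emit:
move_arm --commands '[{"claw": -1,"travel": [-1.9,-3.5,0],"turn": 0},{"claw": -1,"travel": [-1.9,-3.5,0],"turn": 0},{"claw": -1,"travel": [-1.9,-3.5,0],"turn": 0},{"claw": -1,"travel": [-1.9,-3.5,0],"turn": 0},{"claw": -1,"travel": [-1.9,-3.5,0],"turn": 0}]'

```text
time: 10.98
ee_pos: [0.3793, 0.1763, 0.3999]
tcp_rot: [179.0, 0.4, -173.3]
wrist_force: [0.2, 0.8, -0.9]
opening: -0.0001
```

Emit:
move_arm --commands '[{"claw": -1,"travel": [-1.9,-3.5,0],"turn": 0},{"claw": -1,"travel": [-1.9,-3.5,0],"turn": 0},{"claw": -1,"travel": [-1.9,-3.5,0],"turn": 0}]'

```text
time: 11.23
ee_pos: [0.4482, 0.0785, 0.3984]
tcp_rot: [179.0, 0.4, -173.4]
wrist_force: [0.8, 1.4, 0.3]
opening: 0.0003
```

```bash
python3 -c "
from h import *
c=cam('wrist');p,Rt,o=pose();print(o['q'],o['tcp_rot'])
cv2.imwrite('pics/w1.png',viewer.camera('wrist'))
a=np.deg2rad(7.15);ax=np.array([np.cos(a),np.sin(a),0])
for p in ([.5825,-.1009],[.5983,-.2259]):
  t=np.array([*p,.21])-.008*ax
  print(t,go(t,.173), proj(c,'wrist',[*p,.149]))
print(proj(c,'wrist',[.4975,-.1755,.084]))
"
```

```text
[ 9.68500451 -8.37623918 -3.65977964 94.22589149  1.01614995  3.03632159] [ 178.95929501    0.43605792 -173.35092713]
[ 0.57456221 -0.10189574  0.21      ] (array([-10.14, -19.2 ,   1.23]), array([0.4522, 0.0773, 0.2245])) [ 92.20125674 367.5562779 ]
[ 0.59036221 -0.22689574  0.21      ] (array([-10.3 , -31.8 ,   1.03]), array([0.4522, 0.0773, 0.2245])) [3.41479407e-01 3.50260766e+02]
[ 51.13686245 240.92042583]
```

View pics/w1.png

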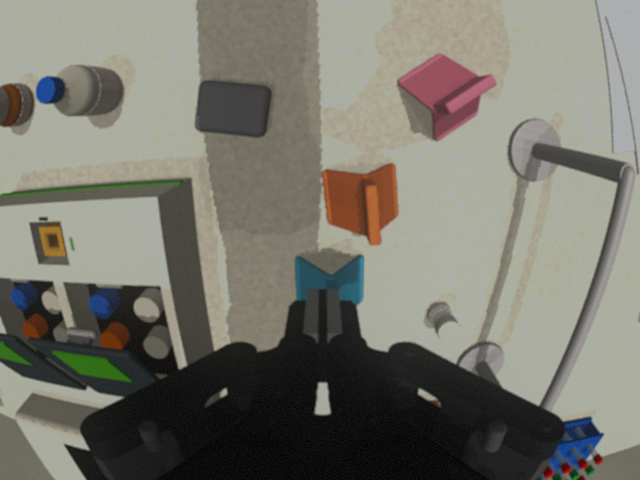

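The wrist view confirms the calibration: the lock falls at (50,241) and the left pad at (95,365), both as predicted. I'll move over the left pad.

Emit:
move_arm --commands '[{"claw": -1,"travel": [-2,-3.6,0],"turn": 0},{"claw": -1,"travel": [-2,-3.6,0],"turn": 0},{"claw": -1,"travel": [-2,-3.6,0],"turn": 0},{"claw": -1,"travel": [-2,-3.6,0],"turn": 0},{"claw": -1,"travel": [-2.1,-3.8,0],"turn": 0}]'

```text
time: 11.7
ee_pos: [0.5688, -0.0889, 0.3956]
tcp_rot: [179.0, 0.4, -173.3]
wrist_force: [0.7, 0.4, 0.5]
opening: 0.0
```

Emit:
move_arm --commands '[{"claw": -1,"travel": [0,-0.9,2],"turn": 0},{"claw": -1,"travel": [0,0,2],"turn": 0},{"claw": -1,"travel": [0,0,1],"turn": 0},{"claw": -1,"travel": [0,0,0],"turn": 0}]'

```text
time: 12.03
ee_pos: [0.569, -0.0945, 0.3428]
tcp_rot: [178.9, 0.2, -173.3]
wrist_force: [-1.0, -0.5, -0.2]
opening: 0.0002
```

```bash
python3 -c "
from h import *
a=np.deg2rad(7.15);ax=np.array([np.cos(a),np.sin(a),0])
p=[.5825,-.1009];t=np.array([*p,.15])-.008*ax
print(t,go(t,.173),pose()[2]['q'])
cv2.imwrite('pics/d2.png',viewer.camera('side'))
crop('',250,180,410,300,5,'pics/d2.png','pics/d2c.png')
"
```

```text
[ 0.57456221 -0.10189574  0.15      ] (array([-0.41, -1.17,  1.96]), array([ 0.5691, -0.0911,  0.1698])) [ -9.64747382   7.9275453    6.43777242  88.66306793   1.11187724
 -16.34607133]
```

View pics/d2c.png

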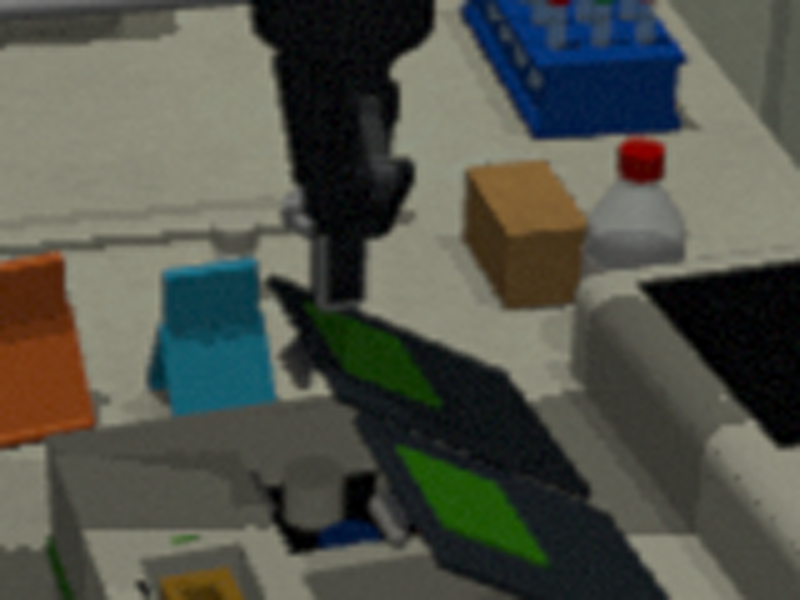

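Emit:
move_arm --commands '[{"claw": -1,"travel": [-0.4,-1.2,0.6],"turn": 0},{"claw": -1,"travel": [0,0,1],"turn": 0},{"claw": -1,"travel": [0,0,1],"turn": 0},{"claw": -1,"travel": [0,0,1],"turn": 0},{"claw": -1,"travel": [0,0,1],"turn": 0}]'

```text
time: 12.5
ee_pos: [0.575, -0.1039, 0.2986]
tcp_rot: [179.0, 0.4, -173.2]
wrist_force: [-0.2, -0.2, 2.0]
opening: 0.0002
```

Emit:
move_arm --commands '[{"claw": -1,"travel": [0,0,0.7],"turn": 0},{"claw": -1,"travel": [0,0,0.7],"turn": 0},{"claw": -1,"travel": [0,0,0.5],"turn": 0}]'

```text
time: 12.75
ee_pos: [0.575, -0.1036, 0.2813]
tcp_rot: [179.0, 0.4, -173.2]
wrist_force: [-15.9, 1.1, 43.7]
opening: 0.0001
```

Emit:
move_arm --commands '[{"claw": -1,"travel": [0,0,0.4],"turn": 0},{"claw": -1,"travel": [0,0,0.3],"turn": 0}]'

```text
time: 12.92
ee_pos: [0.5752, -0.1035, 0.2738]
tcp_rot: [179.0, 0.4, -173.2]
wrist_force: [-0.8, -0.1, 1.1]
opening: -0.0003
```

```bash
python3 -c "
from h import *
cv2.imwrite('pics/d3.png',viewer.camera('side'))
crop('',250,200,410,320,5,'pics/d3.png','pics/d3c.png')
"
```

```text
(no output)
```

View pics/d3c.png

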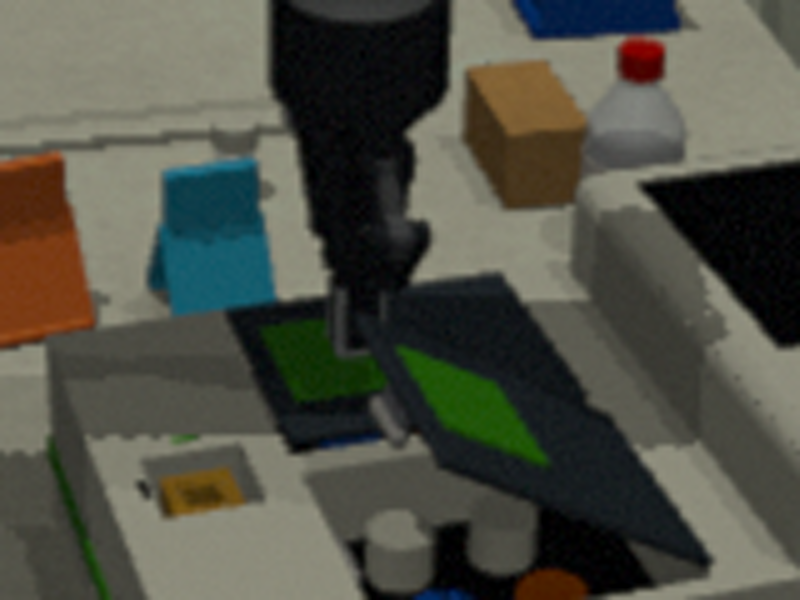

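The left cover went through the catch, but its front edge still looks slightly raised. I'll press on in small steps.

Emit:
move_arm --commands '[{"claw": -1,"travel": [0,0,0.2],"turn": 0},{"claw": -1,"travel": [0,0,0.2],"turn": 0}]'

```text
time: 13.13
ee_pos: [0.5751, -0.1035, 0.2703]
tcp_rot: [179.0, 0.4, -173.2]
wrist_force: [-8.2, -0.0, 18.3]
opening: 0.0
```

Emit:
move_arm --commands '[{"claw": -1,"travel": [0,0,0.2],"turn": 0},{"claw": -1,"travel": [0,0,0],"turn": 0}]'

```text
time: 13.3
ee_pos: [0.575, -0.1035, 0.2696]
tcp_rot: [179.0, 0.5, -173.2]
wrist_force: [-10.8, 0.8, 20.5]
opening: 0.0
```

Emit:
move_arm --commands '[{"claw": -1,"travel": [0,0,0.1],"turn": 0},{"claw": -1,"travel": [0,0,0],"turn": 0}]'

```text
time: 13.47
ee_pos: [0.5749, -0.1035, 0.2693]
tcp_rot: [179.0, 0.5, -173.2]
wrist_force: [-12.4, -0.2, 23.4]
opening: -0.0001
```

Emit:
move_arm --commands '[{"claw": -1,"travel": [0,0,-1.5],"turn": 0},{"claw": -1,"travel": [0,0,-3.5],"turn": 0},{"claw": -1,"travel": [0,0,-4],"turn": 0},{"claw": -1,"travel": [0,0,0],"turn": 0}]'

```text
time: 13.8
ee_pos: [0.5754, -0.1052, 0.3641]
tcp_rot: [179.1, 0.9, -173.2]
wrist_force: [0.8, -0.7, 1.1]
opening: -0.0001
```

```bash
python3 -c "
from h import *
a=np.deg2rad(7.15);ax=np.array([np.cos(a),np.sin(a),0])
p=[.5983,-.2259];t=np.array([*p,.165])-.008*ax
print(t,go(t,.173))
cv2.imwrite('pics/d4.png',viewer.camera('side'))
crop('',250,200,410,320,5,'pics/d4.png','pics/d4c.png')
"
```

```text
[ 0.59036221 -0.22689574  0.165     ] (array([  0.29, -12.56,   2.42]), array([ 0.5779, -0.1023,  0.1911]))
```

View pics/d4c.png

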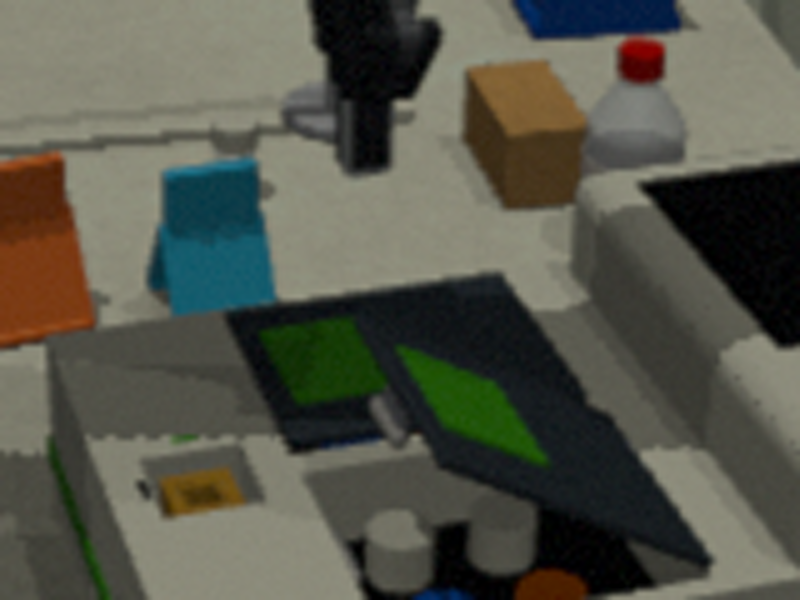

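The left cover stays down. Next is the right one.

Emit:
move_arm --commands '[{"claw": -1,"travel": [0,-3,0],"turn": 0},{"claw": -1,"travel": [0,-3,0],"turn": 0},{"claw": -1,"travel": [0,-3,0],"turn": 0},{"claw": -1,"travel": [0.3,-3.2,0],"turn": 0},{"claw": -1,"travel": [0,0,2],"turn": 0}]'

```text
time: 14.27
ee_pos: [0.5869, -0.2308, 0.3359]
tcp_rot: [179.2, 0.6, -173.4]
wrist_force: [0.7, -0.6, 0.5]
opening: 0.0
```

Emit:
move_arm --commands '[{"claw": -1,"travel": [0,0,1],"turn": 0},{"claw": -1,"travel": [0,0,1],"turn": 0},{"claw": -1,"travel": [0,0,1],"turn": 0},{"claw": -1,"travel": [0,0,1],"turn": 0},{"claw": -1,"travel": [0,0,0.5],"turn": 0}]'

```text
time: 14.68
ee_pos: [0.5866, -0.2245, 0.2878]
tcp_rot: [178.9, 0.3, -173.1]
wrist_force: [-0.3, -0.8, 1.3]
opening: 0.0001
```

```bash
python3 -c "
from h import *
a=np.deg2rad(7.15);ax=np.array([np.cos(a),np.sin(a),0])
p=[.5983,-.2259];t=np.array([*p,.096])-.008*ax
print(t,go(t,.173))
"
```

```text
[ 0.59036221 -0.22689574  0.096     ] (array([-0.23, -0.64,  1.87]), array([ 0.5873, -0.2212,  0.1148]))
```

Emit:
move_arm --commands '[{"claw": -1,"travel": [0,0,0.5],"turn": 0},{"claw": -1,"travel": [0,0,0.4],"turn": 0},{"claw": -1,"travel": [0,0,0.4],"turn": 0},{"claw": -1,"travel": [0,0,0.3],"turn": 0}]'

```text
time: 15.02
ee_pos: [0.5868, -0.2249, 0.2771]
tcp_rot: [179.1, 0.6, -173.2]
wrist_force: [-3.2, 0.6, 4.4]
opening: -0.0003
```

Emit:
move_arm --commands '[{"claw": -1,"travel": [0,0,0.2],"turn": 0},{"claw": -1,"travel": [0,0,0.2],"turn": 0}]'

```text
time: 15.18
ee_pos: [0.5869, -0.225, 0.2705]
tcp_rot: [179.0, 0.5, -173.2]
wrist_force: [-5.4, -0.4, 15.4]
opening: -0.0
```

Emit:
move_arm --commands '[{"claw": -1,"travel": [0,0,0.2],"turn": 0},{"claw": -1,"travel": [0,0,0],"turn": 0}]'

```text
time: 15.35
ee_pos: [0.5868, -0.225, 0.2698]
tcp_rot: [179.1, 0.5, -173.2]
wrist_force: [-7.8, 1.5, 19.3]
opening: -0.0003
```

Emit:
move_arm --commands '[{"claw": -1,"travel": [0,0,0.1],"turn": 0},{"claw": -1,"travel": [0,0,0],"turn": 0},{"claw": -1,"travel": [0,0,-3],"turn": 0},{"claw": -1,"travel": [0,0,-4],"turn": 0},{"claw": -1,"travel": [0,0,-3.5],"turn": 0}]'

```text
time: 15.77
ee_pos: [0.5861, -0.2266, 0.3724]
tcp_rot: [178.9, 0.4, -173.2]
wrist_force: [0.7, 0.2, 1.2]
opening: -0.0
```

Emit:
move_arm --commands '[{"claw": -0.2,"travel": [2.2,-3.6,0],"turn": 0},{"claw": -0.2,"travel": [2.2,-3.6,0],"turn": 0},{"claw": -0.2,"travel": [2.2,-3.6,0],"turn": 0},{"claw": -0.2,"travel": [2.2,-3.6,0],"turn": 0},{"claw": -0.2,"travel": [0,0,0],"turn": 0}]'

```text
time: 16.18
ee_pos: [0.5142, -0.3838, 0.3671]
tcp_rot: [179.0, 0.3, -173.5]
wrist_force: [1.4, 1.3, 0.1]
opening: 0.0344
```

```bash
python3 -c "
from h import *
c=cam('wrist')
cv2.imwrite('pics/w5.png',viewer.camera('wrist'))
cv2.imwrite('pics/d5.png',viewer.camera('side'))
p,Rt,o=pose();print(o['q'],go([.4734,-.4363,.064],bot.grip_depth))
print(proj(c,'wrist',[.4734,-.4363,.084]))
"
```

```text
[-36.52881559  17.54622593  20.49649138  93.38505909   1.05234475
 -43.19833735] (array([ 5.13, -5.67, 14.74]), array([ 0.517 , -0.3769,  0.2128]))
[245.74548277 165.54873833]
```

View pics/w5.png

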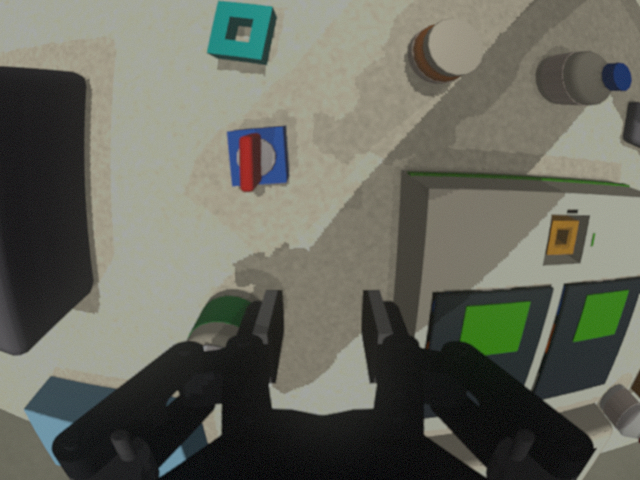

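View pics/d5.png

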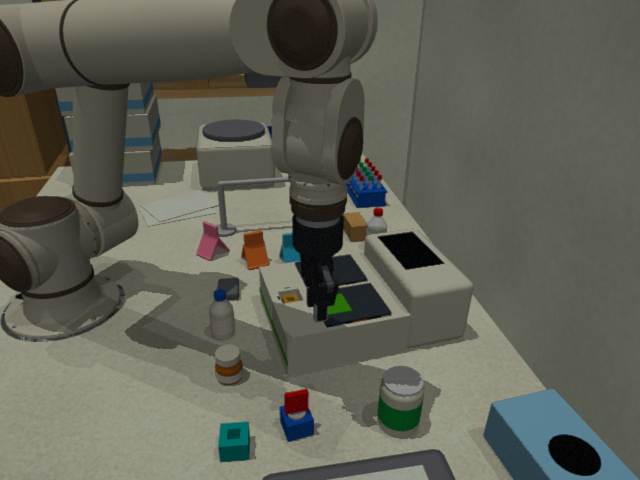

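Both covers lie flat: left pad at (600,313), right pad at (497,328). The key is at (250,163) in its stand. I'll zoom in for the key's yaw and the lock's position.

```bash
python3 -c "
from h import *
crop('',210,110,310,210,8,'pics/w5.png','pics/w5k.png')
crop('',525,195,625,270,8,'pics/w5.png','pics/w5l.png')
"
```

```text
(no output)
```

View pics/w5k.png

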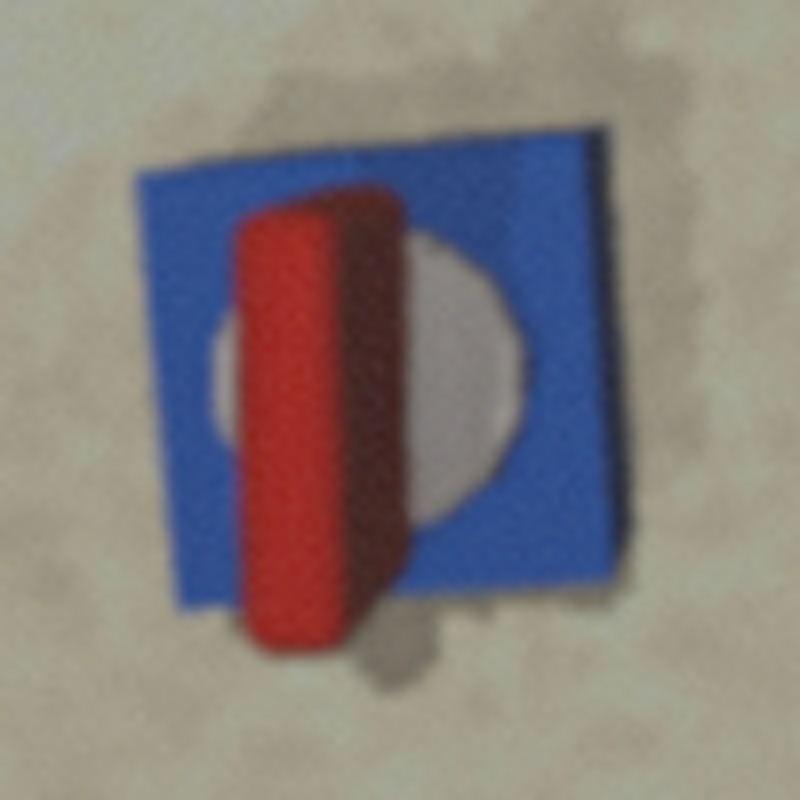

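View pics/w5l.png

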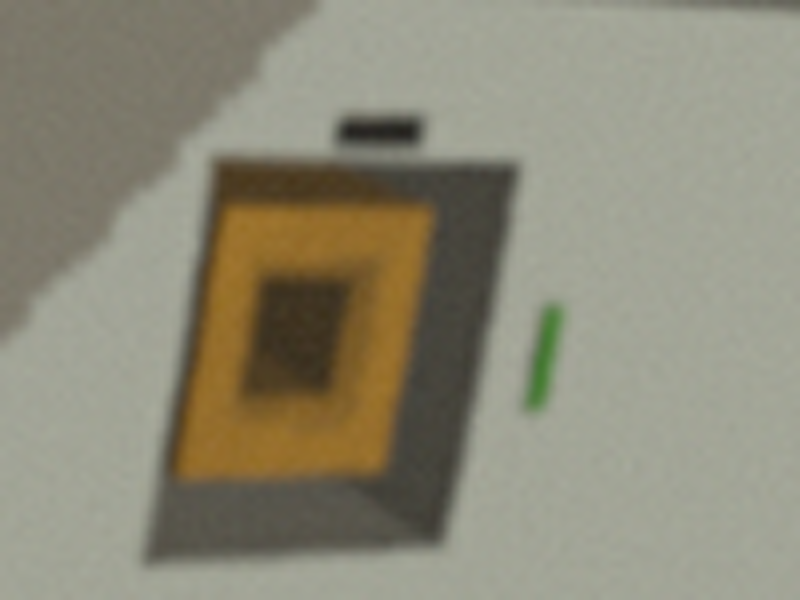

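```bash
python3 -c "
from h import *
np.set_printoptions(precision=4,suppress=True)
# camera pose unchanged since the picture
c=cam('wrist')
k=lambda u,v,z:plane(c,'wrist',u/8+210,v/8+110,z)
l=lambda u,v,z:plane(c,'wrist',u/8+525,v/8+195,z)
def quad(ps):
  ps=np.array(ps);print('c',ps.mean(0))
  for i in range(4):
    d=ps[(i+1)%4]-ps[i];print('  len %.4f ang %.1f'%(np.linalg.norm(d),np.rad2deg(np.arctan2(d[1],d[0]))))
print('grip');quad([k(238,215,.084),k(330,206,.084),k(348,650,.084),k(245,650,.084)])
print('stand');quad([k(138,172,.036),k(592,130,.036),k(614,580,.036),k(178,610,.036)])
print('flange',k(212,385,.041),k(525,375,.041))
print('barrel');quad([l(225,203,.084),l(436,208,.084),l(386,472,.084),l(172,475,.084)])
print('hole');quad([l(263,282,.084),l(345,280,.084),l(328,392,.084),l(240,395,.084)])
print('cutout');quad([l(213,158,.09),l(520,162,.09),l(440,543,.09),l(146,562,.09)])
"
```

```text
grip
c [ 0.4748 -0.4319  0.084 ]
  len 0.0080 ang 100.1
  len 0.0386 ang 6.9
  len 0.0092 ang -84.5
  len 0.0380 ang -174.9
stand
c [ 0.4752 -0.4316  0.036 ]
  len 0.0465 ang 100.0
  len 0.0461 ang 8.4
  len 0.0458 ang -80.5
  len 0.0457 ang -170.6
flange [ 0.4772 -0.4476  0.041 ] [ 0.4733 -0.416   0.041 ]
barrel
c [ 0.4997 -0.1701  0.084 ]
  len 0.0305 ang 96.3
  len 0.0302 ang 7.4
  len 0.0313 ang -84.3
  len 0.0299 ang -174.1
hole
c [ 0.4996 -0.1723  0.084 ]
  len 0.0117 ang 97.7
  len 0.0126 ang 9.8
  len 0.0127 ang -82.7
  len 0.0125 ang -174.5
cutout
c [ 0.4998 -0.1704  0.09  ]
  len 0.0438 ang 97.1
  len 0.0434 ang 6.3
  len 0.0425 ang -82.7
  len 0.0435 ang -171.9
```

```bash
python3 -c "
from h import *
print(go([.4750,-.4318,.115],bot.grip_depth),go([.4750,-.4318,.067],bot.grip_depth))"
```

```text
(array([ 4.88, -5.15,  9.65]), array([ 0.517 , -0.3769,  0.2128])) (array([ 4.91, -5.24, 14.45]), array([ 0.517 , -0.3769,  0.2128]))
```

Emit:
move_arm --commands '[{"claw": -0.2,"travel": [2.4,-2.6,2],"turn": 0},{"claw": -0.2,"travel": [2.4,-2.6,2],"turn": 0},{"claw": -0.2,"travel": [0,0,2.5],"turn": 0},{"claw": -0.2,"travel": [0,0,2],"turn": 0},{"claw": -0.2,"travel": [0,0,0],"turn": 0}]'

```text
time: 16.7
ee_pos: [0.4758, -0.4329, 0.277]
tcp_rot: [178.7, 0.2, -173.1]
wrist_force: [0.3, -1.1, -1.0]
opening: 0.0342
```

```bash
python3 -c "
from h import *
cv2.imwrite('pics/w6.png',viewer.camera('wrist'))
print(go([.4750,-.4318,.067],bot.grip_depth),pose()[2]['tcp_rot'])"
```

```text
(array([ 0.21, -0.33,  5.79]), array([ 0.4766, -0.4296,  0.125 ])) [ 178.78650033    0.27811904 -173.1122793 ]
```

View pics/w6.png

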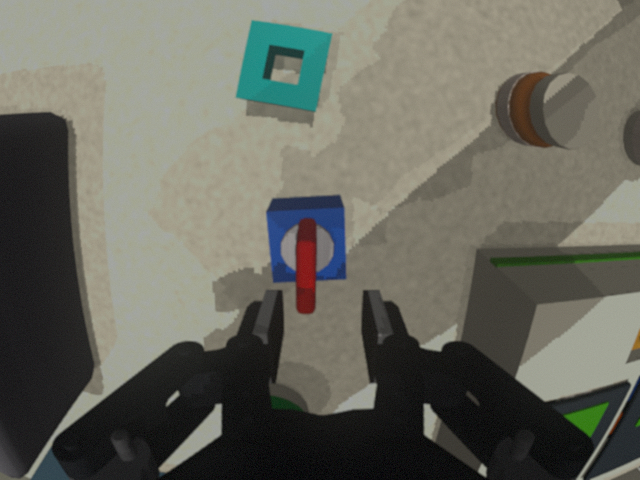

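```bash
python3 -c "
from h import *
c=cam('wrist')
im=cv2.imread('pics/w6.png');h=cv2.cvtColor(im,cv2.COLOR_BGR2HSV)
m=cv2.inRange(h,(0,150,90),(8,255,255))|cv2.inRange(h,(172,150,90),(180,255,255));m[:180]=0;m[320:]=0
cn=max(cv2.findContours(m,0,1)[0],key=cv2.contourArea);r=cv2.minAreaRect(cn);b=cv2.boxPoints(r);print(r)
P=[plane(c,'wrist',*q,.084) for q in b];print(np.round(P,4),np.mean(P,0))
bm=cv2.inRange(h,(108,120,40),(125,255,255));bm[:185]=0;bm[290:]=0;bm[:,:250]=0;bm[:,360:]=0
crop('',255,185,355,320,6,'pics/w6.png','pics/w6c.png')
"
```

```text
((306.0, 276.0), (72.0, 18.0), 90.0)
[[ 0.4542 -0.4431  0.084 ]
 [ 0.4533 -0.4347  0.084 ]
 [ 0.4917 -0.4303  0.084 ]
 [ 0.4927 -0.4394  0.084 ]] [ 0.47298053 -0.43688146  0.084     ]
```

View pics/w6c.png

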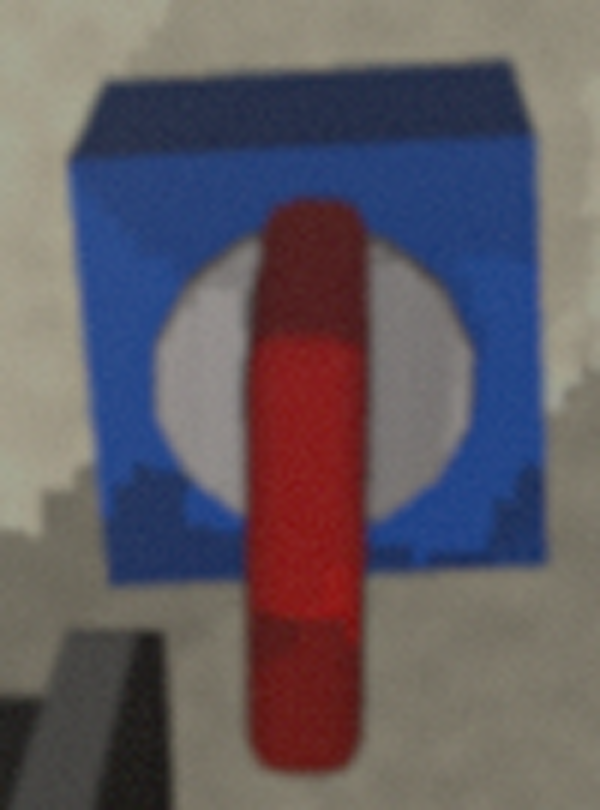

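Two wrist readings differ by 5 mm, probably because the arm was still settling. I'll retake the picture at rest.

```bash
cat >> h.py <<'E'
def shot(n,f):
    c=cam(n); im=viewer.camera(n); cv2.imwrite(f,im); c2=cam(n)
    print('cam drift mm',np.round((c2[1]-c[1])*1000,2), 'deg',round(float(np.rad2deg(R.from_matrix(c[2].T@c2[2]).magnitude())),2)); return c,im
E
python3 -c "
from h import *
c,im=shot('wrist','pics/w7.png')
h=cv2.cvtColor(im,cv2.COLOR_BGR2HSV)
m=cv2.inRange(h,(0,150,90),(8,255,255))|cv2.inRange(h,(172,150,90),(180,255,255));m[:180]=0;m[325:]=0
cn=max(cv2.findContours(m,0,1)[0],key=cv2.contourArea);r=cv2.minAreaRect(cn);b=cv2.boxPoints(r);print(r)
P=[plane(c,'wrist',*q,.084) for q in b];print(np.mean(P,0))
print(np.round([plane(c,'wrist',u/6+255,v/6+185,.036) for u,v in((70,160),(533,135),(548,562),(108,583))],4))
print(np.round([plane(c,'wrist',u/6+255,v/6+185,.041) for u,v in((157,380),(473,370))],4))
print(go([.4750,-.4318,.067],bot.grip_depth))
"
```

```text
cam drift mm [ 0.44 -0.31  1.97] deg 0.17
((307.0, 272.0), (72.0, 18.0), 90.0)
[ 0.47077642 -0.43662312  0.084     ]
[[ 0.4555 -0.4632  0.036 ]
 [ 0.4478 -0.4182  0.036 ]
 [ 0.4932 -0.4102  0.036 ]
 [ 0.5009 -0.4559  0.036 ]]
[[ 0.4756 -0.4523  0.041 ]
 [ 0.471  -0.4213  0.041 ]]
(array([ 0.29, -0.26,  6.01]), array([ 0.4773, -0.4301,  0.1271]))
```

Emit:
move_arm --commands '[{"claw": -0.2,"travel": [0,0,0],"turn": 0},{"claw": -0.2,"travel": [0,0,0],"turn": 0}]'

```text
time: 16.97
ee_pos: [0.4767, -0.4338, 0.2838]
tcp_rot: [179.1, 0.5, -173.1]
wrist_force: [-0.4, 0.6, 0.9]
opening: 0.034
```

Emit:
move_arm --commands '[{"claw": -0.2,"travel": [0,0,0],"turn": 0},{"claw": -0.2,"travel": [0,0,0],"turn": 0},{"claw": -0.2,"travel": [0,0,0],"turn": 0}]'

```text
time: 17.22
ee_pos: [0.4761, -0.4342, 0.2824]
tcp_rot: [179.0, 0.5, -173.2]
wrist_force: [-0.2, -0.5, 0.0]
opening: 0.0345
```

```bash
python3 -c "
from h import *
c,im=shot('wrist','pics/w8.png')
h=cv2.cvtColor(im,cv2.COLOR_BGR2HSV)
m=cv2.inRange(h,(0,150,90),(8,255,255))|cv2.inRange(h,(172,150,90),(180,255,255));m[:180]=0;m[325:]=0
cn=max(cv2.findContours(m,0,1)[0],key=cv2.contourArea);r=cv2.minAreaRect(cn);b=cv2.boxPoints(r);print(r)
P=[plane(c,'wrist',*q,.084) for q in b];print(np.mean(P,0))
crop('',255,185,355,320,6,'pics/w8.png','pics/w8c.png')
print(go([.4750,-.4318,.067],bot.grip_depth))
"
```

```text
cam drift mm [-0.09 -0.02 -0.2 ] deg 0.02
((311.0, 269.5), (71.0, 18.0), 90.0)
[ 0.47101053 -0.43671869  0.084     ]
(array([ 0.23, -0.13,  6.05]), array([ 0.4768, -0.4314,  0.1276]))
```

View pics/w8c.png

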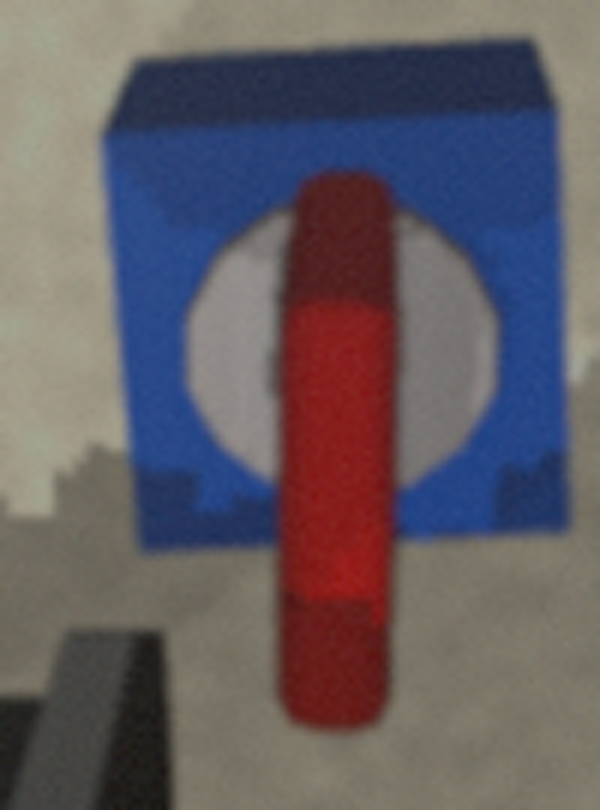

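```bash
python3 -c "
from h import *
np.set_printoptions(precision=4,suppress=True)
c=cam('wrist')
k=lambda u,v,z:plane(c,'wrist',u/6+255,v/6+185,z)
q=[k(285,302,.084),k(395,302,.084),k(388,722,.084),k(282,725,.084)];print(np.mean(q,0),np.linalg.norm(q[1]-q[2]))
print((q[1]-q[2]),q[0]-q[3])
q=np.array([k(107,133,.036),k(556,107,.036),k(570,532,.036),k(142,550,.036)]);print(q.mean(0),np.linalg.norm(np.diff(q,axis=0),axis=1),q)
print('fl',k(187,355,.041),k(498,345,.041))
S=cam('scene');D=cam('side')
print(proj(S,'s',[.473,-.4362,.084]))
"
```

```text
[ 0.4713 -0.4365  0.084 ] 0.037701165761109934
[-0.0375 -0.0038  0.    ] [-0.0378 -0.0035  0.    ]
[ 0.4723 -0.4363  0.036 ] [0.0446 0.0461 0.0454] [[ 0.4536 -0.4621  0.036 ]
 [ 0.4459 -0.4181  0.036 ]
 [ 0.4913 -0.4101  0.036 ]
 [ 0.4985 -0.455   0.036 ]]
fl [ 0.4742 -0.4518  0.041 ] [ 0.4696 -0.4211  0.041 ]
[247.6382 185.427 ]
```

```bash
python3 -c "
from h import *
print(go([.4720,-.4364,.067],bot.grip_depth))"
```

```text
(array([ 0.59, -0.55,  6.04]), array([ 0.4768, -0.4314,  0.1276]))
```

Emit:
move_arm --commands '[{"claw": -0.2,"travel": [0.6,-0.55,1],"turn": 0},{"claw": -0.2,"travel": [0,0,1.5],"turn": 0},{"claw": -0.2,"travel": [0,0,1.5],"turn": 0},{"claw": -0.2,"travel": [0,0,1.5],"turn": 0},{"claw": -0.2,"travel": [0,0,0.5],"turn": 0}]'

```text
time: 17.68
ee_pos: [0.47, -0.4392, 0.2184]
tcp_rot: [178.8, 0.3, -173.2]
wrist_force: [-0.7, -0.0, 0.0]
opening: 0.0336
```

Emit:
move_arm --commands '[{"claw": -0.2,"travel": [0,0,0],"turn": 0},{"claw": -0.2,"travel": [0,0,0],"turn": 0},{"claw": -0.2,"travel": [0,0,0],"turn": 0},{"claw": -0.2,"travel": [0,0,0],"turn": 0},{"claw": -0.2,"travel": [0,0,0],"turn": 0}]'

```text
time: 18.1
ee_pos: [0.4711, -0.4394, 0.2226]
tcp_rot: [179.0, 0.5, -173.2]
wrist_force: [-0.1, -0.3, 0.7]
opening: 0.034
```

```bash
python3 -c "
from h import *
c,im=shot('wrist','pics/w9.png')
c,im=shot('side','pics/d9.png')
crop('',240,340,360,450,5,'pics/d9.png','pics/d9c.png')
print(go([.4720,-.4364,.067],bot.grip_depth))"
```

```text
cam drift mm [-0.03  0.06 -0.16] deg 0.01
cam drift mm [0. 0. 0.] deg 0.0
(array([-0.01,  0.01,  0.06]), array([ 0.4719, -0.4366,  0.0676]))
```

View pics/w9.png

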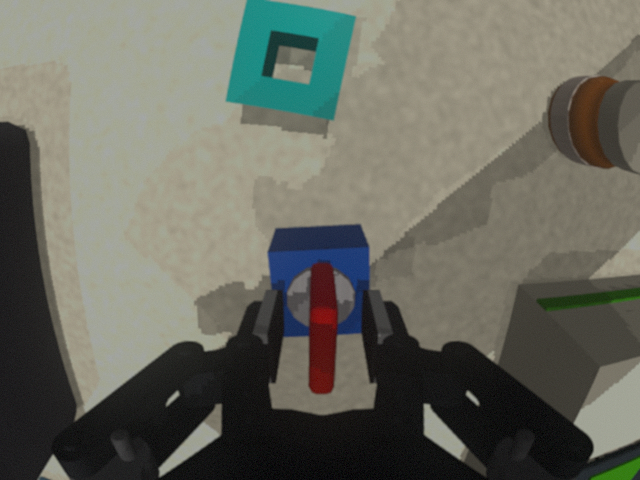

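View pics/d9c.png

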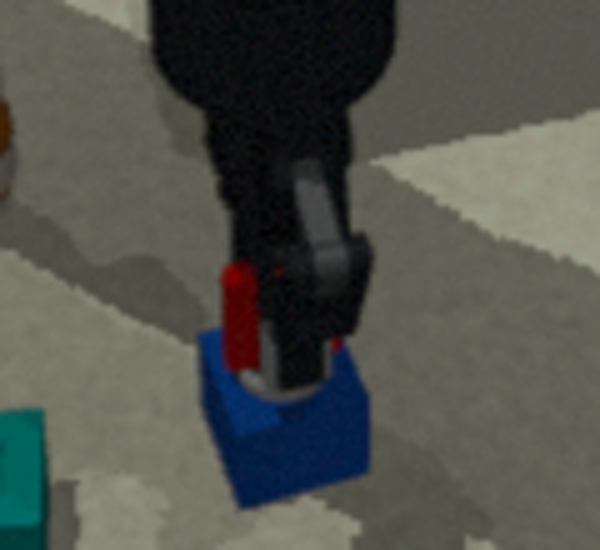

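The grip sits centred between the fingers at about (322,330). I'll close on it.

Emit:
move_arm --commands '[{"claw": -1,"travel": [0,0,0],"turn": 0},{"claw": -1,"travel": [0,0,0],"turn": 0},{"claw": -1,"travel": [0,0,0],"turn": 0},{"claw": -1,"travel": [0,0,0],"turn": 0},{"claw": -1,"travel": [0,0,0],"turn": 0}]' --squeeze 60

```text
time: 18.62
ee_pos: [0.471, -0.4394, 0.2221]
tcp_rot: [179.0, 0.4, -173.2]
wrist_force: [0.7, -2.4, 2.9]
opening: 0.0092
```

Emit:
move_arm --commands '[{"claw": -1,"travel": [0,0,-1],"turn": 0},{"claw": -1,"travel": [0,0,-2],"turn": 0},{"claw": -1,"travel": [0,0,-3],"turn": 0},{"claw": -1,"travel": [0,0,-4],"turn": 0},{"claw": -1,"travel": [0,0,-3.5],"turn": 0}]'

```text
time: 19.03
ee_pos: [0.4698, -0.4414, 0.3587]
tcp_rot: [178.9, 0.4, -173.2]
wrist_force: [0.9, -0.8, -0.3]
opening: 0.0094
```

```bash
python3 -c "
from h import *
p,Rt,o=pose();print(o['opening'],o['tcp_rot'],Rt[:,2])
print(go([.497,-.1755,.15],bot.grip_depth))"
```

```text
0.009417457066196353 [ 178.92543921    0.38554132 -173.17769857] [ 0.00445235  0.01941993 -0.9998015 ]
(array([-5.72, 25.68,  5.92]), array([ 0.4705, -0.4384,  0.204 ]))
```

Emit:
move_arm --commands '[{"claw": -1,"travel": [-0.8,3.6,0],"turn": 0},{"claw": -1,"travel": [-0.8,3.6,0],"turn": 0},{"claw": -1,"travel": [-0.8,3.6,0],"turn": 0},{"claw": -1,"travel": [-0.8,3.6,0],"turn": 0},{"claw": -1,"travel": [-0.8,3.6,0],"turn": 0}]'

```text
time: 19.45
ee_pos: [0.4882, -0.2566, 0.3605]
tcp_rot: [179.0, 0.4, -173.2]
wrist_force: [-0.5, 0.6, -1.3]
opening: 0.0094
```

Emit:
move_arm --commands '[{"claw": -1,"travel": [-0.6,2.5,1],"turn": 0},{"claw": -1,"travel": [0,0,0],"turn": 0},{"claw": -1,"travel": [0,0,0],"turn": 0},{"claw": -1,"travel": [0,0,0],"turn": 0},{"claw": -1,"travel": [0,0,0],"turn": 0}]'

```text
time: 19.87
ee_pos: [0.4915, -0.2334, 0.351]
tcp_rot: [179.0, 0.4, -173.2]
wrist_force: [0.5, -1.5, -1.0]
opening: 0.0094
```

```bash
python3 -c "
from h import *
c,im=shot('wrist','pics/w10.png')
print(go([.497,-.1755,.15],bot.grip_depth),proj(c,'wrist',[.497,-.1755,.084]))
crop('',245,190,405,310,5,'pics/w10.png','pics/w10c.png')
_,_=shot('side','pics/d10.png')
crop('',250,230,350,330,6,'pics/d10.png','pics/d10c.png')"
```

```text
cam drift mm [-0.02 -0.12 -0.1 ] deg 0.02
(array([-1.08,  5.34,  4.72]), array([ 0.4923, -0.2307,  0.1962])) [397.49321659 252.9487681 ]
cam drift mm [0. 0. 0.] deg 0.0
```

View pics/w10.png

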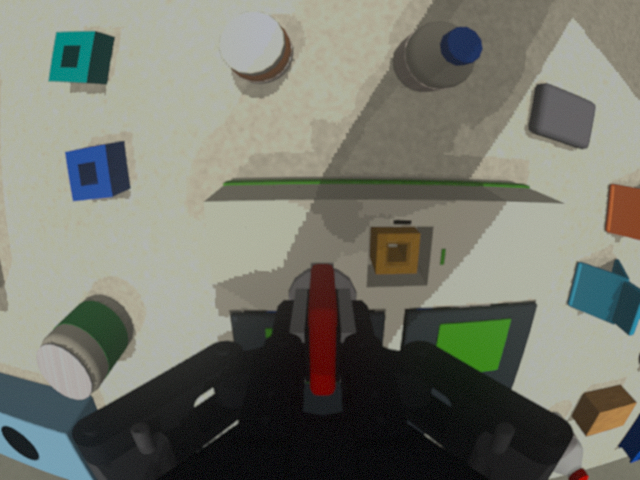

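View pics/w10c.png

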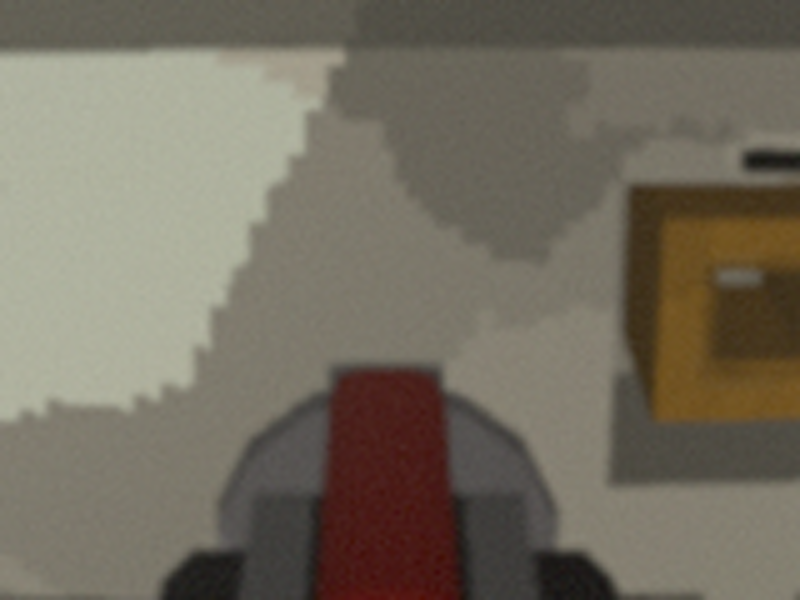

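View pics/d10c.png

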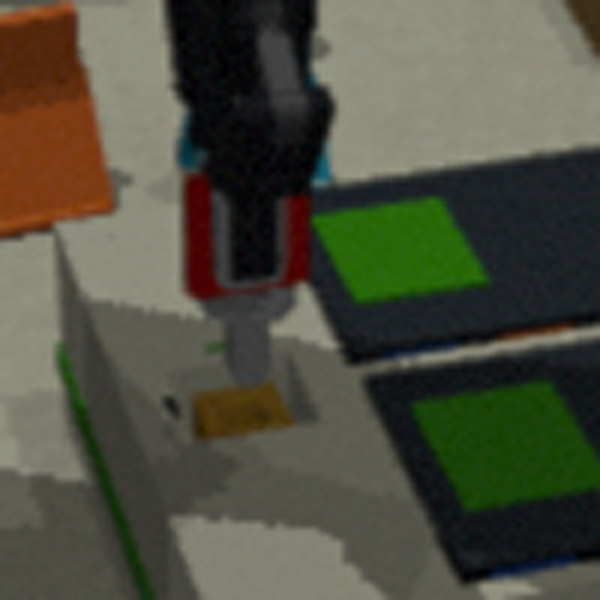

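```bash
python3 -c "
from h import *
np.set_printoptions(precision=4,suppress=True)
c=cam('wrist');p,Rt,o=pose()
g=p+Rt[:,2]*bot.grip_depth
def rel(u,v,z): return Rt.T@(plane(c,'wrist',u,v,z)-p)
print('grasp',g)
for v in (285,292,298): print('flange c rel tool',rel(322.6,v,g[2]-.026))
print('flange L/R',rel(220/5+245,292,g[2]-.026),rel(555/5+245,292,g[2]-.026))
print('flange front edge?',rel(322.6,264,g[2]-.026))
print('grip ends',rel(322.5,264,g[2]+.017),rel(322.5,395,g[2]+.017))
print('grip front bottom',rel(322.5,264,g[2]-.026))
im=cv2.imread('pics/w10.png')
crop('',350,210,450,290,8,'pics/w10.png','pics/w10l.png')
crop('',280,250,365,400,5,'pics/w10.png','pics/w10g.png')
"
```

```text
grasp [ 0.4923 -0.2307  0.1961]
flange c rel tool [0.0079 0.0004 0.1807]
flange c rel tool [0.0043 0.0004 0.1807]
flange c rel tool [0.0013 0.0004 0.1807]
flange L/R [ 0.0044 -0.0147  0.1804] [0.0041 0.0154 0.181 ]
flange front edge? [0.018  0.0004 0.1806]
grip ends [0.036  0.0003 0.1374] [-0.0184  0.0003  0.1378]
grip front bottom [0.018  0.0003 0.1806]
```

View pics/w10l.png

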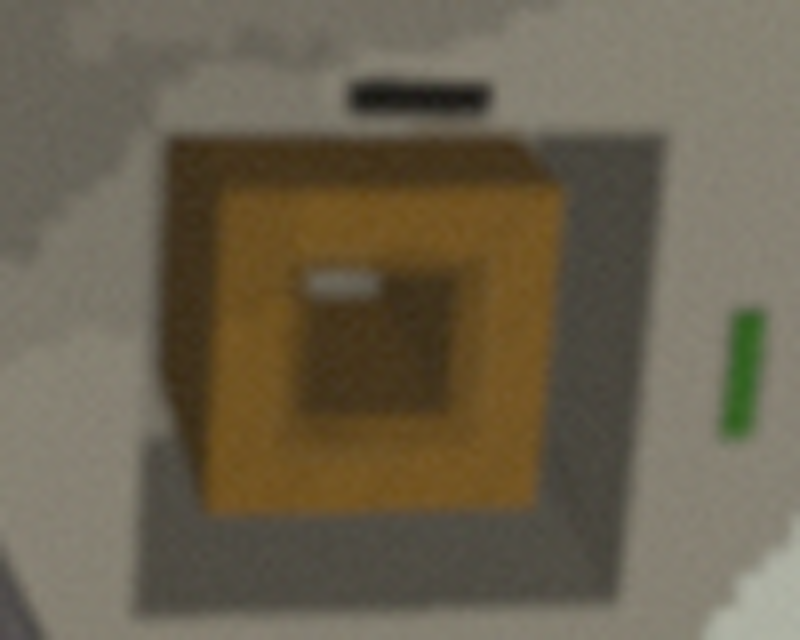

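View pics/w10g.png

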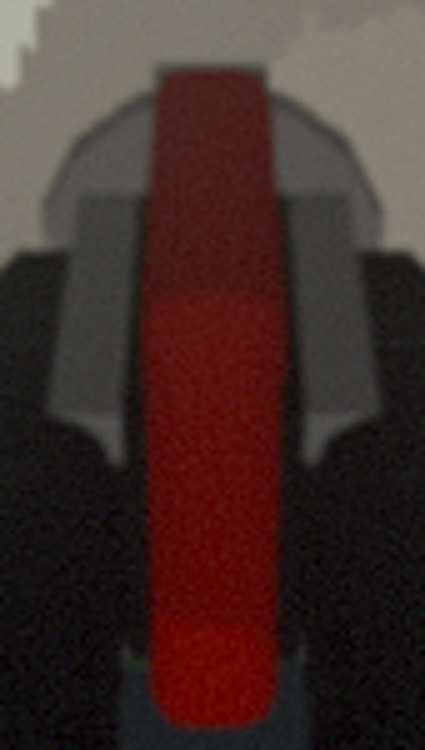

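```bash
python3 -c "
from h import *
np.set_printoptions(precision=4,suppress=True)
c=cam('wrist');p,Rt,o=pose()
g=p+Rt[:,2]*bot.grip_depth
def rel(u,v,z): return Rt.T@(plane(c,'wrist',u,v,z)-p)
for v in (307,308.5,395): print(v,rel(322.5,v,g[2]+.017))
l=lambda u,v,z=.084:plane(c,'wrist',u/8+350,v/8+210,z)
b=np.array([l(222,186),l(562,186),l(540,507),l(207,513)]);print('barrel',b.mean(0),np.linalg.norm(np.diff(b,axis=0),axis=1),np.rad2deg(np.arctan2(*(b[0]-b[3])[[1,0]])),np.rad2deg(np.arctan2(*(b[1]-b[2])[[1,0]])))
q=np.array([l(308,268),l(458,270),l(445,412),l(303,413)]);print('hole',q.mean(0))
q=np.array([l(168,135,.09),l(663,135,.09),l(615,598,.09),l(138,612,.09)]);print('cutout',q.mean(0),np.linalg.norm(np.diff(q,axis=0),axis=1),np.rad2deg(np.arctan2(*(q[0]-q[3])[[1,0]])),np.rad2deg(np.arctan2(*(q[1]-q[2])[[1,0]])))
# side: key points
D=cam('side')
def ry(u,v,y):
  t,d=ray(D,'d',u/6+250,v/6+230); return t+d*(y-t[1])/d[1]
yk=g[1]
print('grip top L,R',ry(187,178,yk-.005),ry(311,192,yk-.005))
print('grip bot L,R',ry(187,293,yk-.005),ry(307,285,yk-.005))
print('shank L,R bottom',ry(225,372,yk-.006),ry(271,372,yk-.006))
print('shank L,R top',ry(224,325,yk-.006),ry(273,325,yk-.006), g)
"
```

```text
307 [0.0207 0.0003 0.1376]
308.5 [0.0201 0.0003 0.1376]
395 [-0.0184  0.0003  0.1378]
barrel [ 0.4976 -0.1751  0.084 ] [0.0298 0.0301 0.0303] -172.7602586198407 -171.73992651783294
hole [ 0.4967 -0.1758  0.084 ]
cutout [ 0.4976 -0.175   0.09  ] [0.0422 0.0429 0.043 ] -174.04342777278697 -173.03876802241632
grip top L,R [ 0.4755 -0.2357  0.2152] [ 0.5137 -0.2357  0.2066]
grip bot L,R [ 0.4745 -0.2357  0.1736] [ 0.5123 -0.2357  0.1726]
shank L,R bottom [ 0.4857 -0.2367  0.1432] [ 0.5004 -0.2367  0.1416]
shank L,R top [ 0.4857 -0.2367  0.1611] [ 0.5012 -0.2367  0.1594] [ 0.4923 -0.2307  0.1961]
```

```bash
python3 -c "
from h import *
for z in (.10,.086,.054): print(go([.4967,-.1755,z],bot.grip_depth+.061))
"
```

```text
(array([-1.02,  5.26,  3.61]), array([ 0.4926, -0.2296,  0.1351]))
(array([-1.01,  5.23,  5.01]), array([ 0.4926, -0.2296,  0.1351]))
(array([-0.99,  5.18,  8.21]), array([ 0.4926, -0.2296,  0.1351]))
```

Emit:
move_arm --commands '[{"claw": -1,"travel": [-0.5,2.6,0],"turn": 0},{"claw": -1,"travel": [-0.5,2.63,0],"turn": 0},{"claw": -1,"travel": [0,0,1.5],"turn": 0},{"claw": -1,"travel": [0,0,1.5],"turn": 0},{"claw": -1,"travel": [0,0,0],"turn": 0}]'

```text
time: 20.38
ee_pos: [0.4951, -0.1791, 0.3191]
tcp_rot: [178.9, 0.2, -173.2]
wrist_force: [0.1, -0.3, -1.5]
opening: 0.0092
```

Emit:
move_arm --commands '[{"claw": -1,"travel": [0,0,0],"turn": 0},{"claw": -1,"travel": [0,0,0],"turn": 0},{"claw": -1,"travel": [0,0,0],"turn": 0},{"claw": -1,"travel": [0,0,0],"turn": 0}]'

```text
time: 20.72
ee_pos: [0.4956, -0.1794, 0.3225]
tcp_rot: [179.0, 0.5, -173.2]
wrist_force: [0.1, -1.0, -0.5]
opening: 0.0093
```

```bash
python3 -c "
from h import *
for z in (.086,.054): print(go([.4967,-.1755,z],bot.grip_depth+.061))
_,_=shot('side','pics/d11.png')
crop('',250,230,350,330,6,'pics/d11.png','pics/d11c.png')"
```

```text
(array([ 0.04, -0.04,  2.09]), array([ 0.4969, -0.1754,  0.1069]))
(array([ 0.06, -0.1 ,  5.29]), array([ 0.4969, -0.1754,  0.1069]))
cam drift mm [0. 0. 0.] deg 0.0
```

View pics/d11c.png

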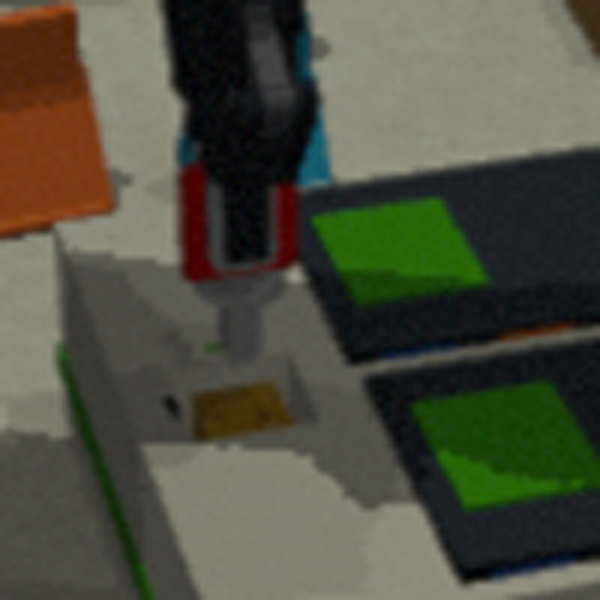

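```bash
python3 -c "
from h import *
D=cam('side')
for P in ([.4974,-.1752,.107],[.4974,-.1752,.084],[.4974,-.1752,.142]): print((proj(D,'d',P)-[250,230])*6)"
```

```text
[238.41347319 355.35542106]
[239.47736276 410.60156268]
[236.74803385 268.87173002]
```

The shank bottom at crop (240,362) lines up with the socket at (240,410). I'll lower the key.

Emit:
move_arm --commands '[{"claw": -1,"travel": [0.05,-0.05,1],"turn": 0},{"claw": -1,"travel": [0,0,0.8],"turn": 0},{"claw": -1,"travel": [0,0,0.4],"turn": 0},{"claw": -1,"travel": [0,0,0.4],"turn": 0},{"claw": -1,"travel": [0,0,0],"turn": 0}]'

```text
time: 21.18
ee_pos: [0.4951, -0.1789, 0.2954]
tcp_rot: [179.0, 0.4, -173.2]
wrist_force: [2.5, 0.8, -0.2]
opening: 0.0095
```

Emit:
move_arm --commands '[{"claw": -1,"travel": [0,0,0.4],"turn": 0},{"claw": -1,"travel": [0,0,0.4],"turn": 0},{"claw": -1,"travel": [0,0,0],"turn": 0}]'

```text
time: 21.43
ee_pos: [0.4954, -0.1788, 0.2867]
tcp_rot: [179.0, 0.4, -173.2]
wrist_force: [3.0, 0.7, -3.1]
opening: 0.0095
```

Emit:
move_arm --commands '[{"claw": -1,"travel": [-0.05,0,0.5],"turn": 0},{"claw": -1,"travel": [0,0,0.5],"turn": 0},{"claw": -1,"travel": [0,0,0.4],"turn": 0},{"claw": -1,"travel": [0,0,0.2],"turn": 0},{"claw": -1,"travel": [0,0,0],"turn": 0}]'

```text
time: 21.85
ee_pos: [0.4957, -0.1785, 0.2709]
tcp_rot: [179.0, 0.4, -173.2]
wrist_force: [1.6, 0.3, -2.0]
opening: 0.0091
```

Emit:
move_arm --commands '[{"claw": -1,"travel": [0,0,0.2],"turn": 0},{"claw": -1,"travel": [0,0,0],"turn": 0},{"claw": -1,"travel": [0,0,0],"turn": 0}]'

```text
time: 22.1
ee_pos: [0.4957, -0.1785, 0.27]
tcp_rot: [179.0, 0.4, -173.2]
wrist_force: [-0.9, -0.1, 1.9]
opening: 0.0094
```

Emit:
move_arm --commands '[{"claw": -1,"travel": [0,0,0.15],"turn": 0},{"claw": -1,"travel": [0,0,0],"turn": 0},{"claw": -1,"travel": [0,0,0],"turn": 0}]'

```text
time: 22.35
ee_pos: [0.4956, -0.1784, 0.2699]
tcp_rot: [179.0, 0.5, -173.2]
wrist_force: [-4.3, 2.1, 13.0]
opening: 0.0092
```

```bash
python3 -c "
from h import *
_,_=shot('side','pics/d12.png');print(pose()[2]['torque'])
crop('',250,230,370,330,6,'pics/d12.png','pics/d12c.png')"
```

```text
cam drift mm [0. 0. 0.] deg 0.0
[0.25072787 0.97928816 0.0141987 ]
```

View pics/d12c.png

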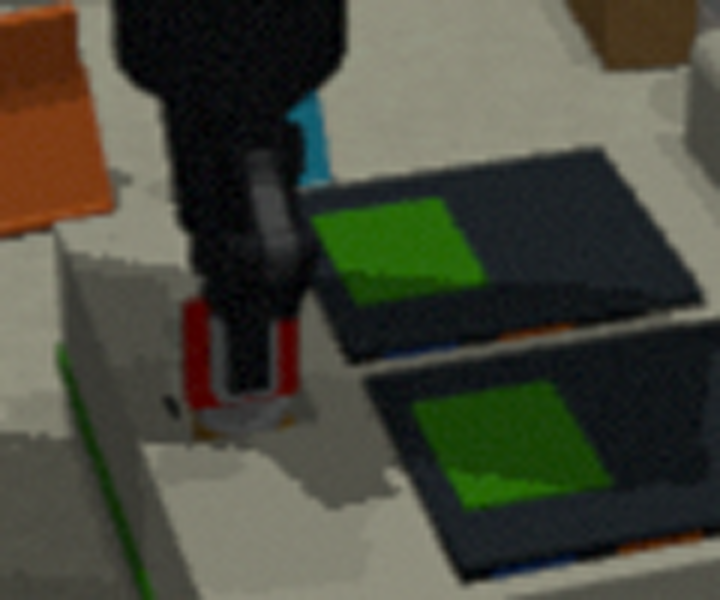

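The flange is seated on the barrel at 13 N and both covers are level. I'll turn it clockwise.

Emit:
move_arm --commands '[{"claw": -1,"travel": [0,0,-0.05],"turn": 5},{"claw": -1,"travel": [0,0,0],"turn": 5},{"claw": -1,"travel": [0,0,0],"turn": 5},{"claw": -1,"travel": [0,0,0],"turn": 5},{"claw": -1,"travel": [0,0,0],"turn": 5}]'

```text
time: 22.82
ee_pos: [0.4961, -0.1785, 0.2699]
tcp_rot: [178.9, 0.1, 161.6]
wrist_force: [0.3, 1.5, 7.4]
opening: 0.009
```

Emit:
move_arm --commands '[{"claw": -1,"travel": [0,0,0],"turn": 5},{"claw": -1,"travel": [0,0,0],"turn": 5},{"claw": -1,"travel": [0,0,0],"turn": 5},{"claw": -1,"travel": [0,0,0],"turn": 5},{"claw": -1,"travel": [0,0,0],"turn": 5}]'

```text
time: 23.23
ee_pos: [0.4962, -0.1783, 0.27]
tcp_rot: [178.9, -0.4, 136.6]
wrist_force: [0.8, 2.9, 7.1]
opening: 0.0092
```

Emit:
move_arm --commands '[{"claw": -1,"travel": [0,0,0],"turn": 5},{"claw": -1,"travel": [0,0,0],"turn": 5},{"claw": -1,"travel": [0,0,0],"turn": 5},{"claw": -1,"travel": [0,0,0],"turn": 5},{"claw": -1,"travel": [0,0,0],"turn": 5}]'

```text
time: 23.65
ee_pos: [0.4964, -0.1783, 0.27]
tcp_rot: [179.2, -0.8, 111.6]
wrist_force: [2.5, 3.6, 6.9]
opening: 0.0094
```

```bash
python3 -c "
from h import *
o=pose()[2];print(o['torque'],o['wrist_force'],o['q'],o['tcp_rot'])"
```

```text
[ 0.52746275 -0.55537786  0.07574321] [2.46050725 3.61929704 6.94442158] [-20.00257355   1.33998503  -8.61126295  79.97144708   1.17033416
  48.38836739] [179.16494767  -0.82364611 111.6158509 ]
```

Emit:
move_arm --commands '[{"claw": -1,"travel": [0,0,0],"turn": 5},{"claw": -1,"travel": [0,0,0],"turn": 5},{"claw": -1,"travel": [0,0,0],"turn": 4},{"claw": -1,"travel": [0,0,0],"turn": 3},{"claw": -1,"travel": [0,0,0],"turn": 0}]'

```text
time: 24.07
ee_pos: [0.4964, -0.1782, 0.27]
tcp_rot: [179.4, -1.0, 94.7]
wrist_force: [3.2, 3.7, 7.2]
opening: 0.009
```

```bash
python3 -c "
from h import *
o=pose()[2];print(o['torque'],o['wrist_force'],o['tcp_rot'])"
```

```text
[ 0.52703885 -0.66080567 -0.03863371] [3.21827412 3.71287755 7.21831145] [179.42783668  -1.03388038  94.67017776]
```

Emit:
move_arm --commands '[{"claw": -1,"travel": [0,0,0],"turn": 3},{"claw": -1,"travel": [0,0,0],"turn": 2},{"claw": -1,"travel": [0,0,0],"turn": 0}]'

```text
time: 24.32
ee_pos: [0.4965, -0.1782, 0.27]
tcp_rot: [179.5, -1.1, 89.7]
wrist_force: [3.2, 3.1, 6.3]
opening: 0.0091
```

```bash
python3 -c "
from h import *
o=pose()[2];print(o['torque'],o['wrist_force'],o['tcp_rot'])"
```

```text
[ 0.47377058 -0.72497526  0.03329464] [3.19187206 3.07117749 6.30991383] [179.51235795  -1.0760628   89.73035789]
```

Emit:
move_arm --commands '[{"claw": -1,"travel": [0,0,0],"turn": 2},{"claw": -1,"travel": [0,0,0],"turn": 2},{"claw": -1,"travel": [0,0,0],"turn": 0}]'

```text
time: 24.57
ee_pos: [0.4966, -0.1783, 0.2701]
tcp_rot: [179.6, -1.1, 85.8]
wrist_force: [4.0, 2.1, 6.9]
opening: 0.0092
```

```bash
python3 -c "
from h import *
o=pose()[2];print(o['torque'],o['wrist_force'],o['tcp_rot'])
_,_=shot('wrist','pics/w13.png')"
```

```text
[ 0.36195288 -0.84476109  0.25919697] [4.02626922 2.09987161 6.88439013] [179.57380808  -1.09509975  85.76011425]
cam drift mm [-0.13  0.01 -0.  ] deg 0.09
```

View pics/w13.png

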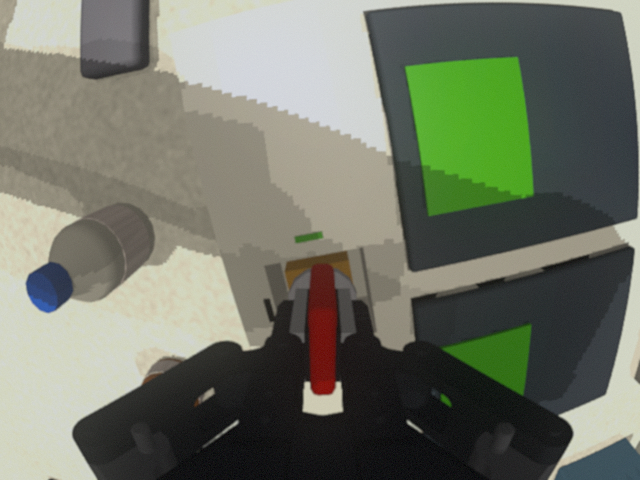

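Torque has risen to 0.26 N m, so the barrel is at its stop. I'll add 2° and hold.

Emit:
move_arm --commands '[{"claw": -1,"travel": [0,0,0],"turn": 2},{"claw": -1,"travel": [0,0,0],"turn": 0},{"claw": -1,"travel": [0,0,0],"turn": 0},{"claw": -1,"travel": [0,0,0],"turn": 0},{"claw": -1,"travel": [0,0,0],"turn": 0}]'

```text
time: 25.03
ee_pos: [0.4966, -0.1783, 0.2701]
tcp_rot: [179.6, -1.1, 83.9]
wrist_force: [4.0, 2.7, 6.1]
opening: 0.0092
```

```bash
python3 -c "
from h import *
o=pose()[2];print(o['torque'],o['wrist_force'],o['tcp_rot'])
c,_=shot('wrist','pics/w14.png')
crop('',235,215,395,335,5,'pics/w14.png','pics/w14c.png')"
```

```text
[ 0.32096093 -0.84127334  0.43313659] [3.9884268  2.72070648 6.12949102] [179.60735345  -1.10305311  83.89803698]
cam drift mm [-0. -0. -0.] deg 0.0
```

View pics/w14c.png

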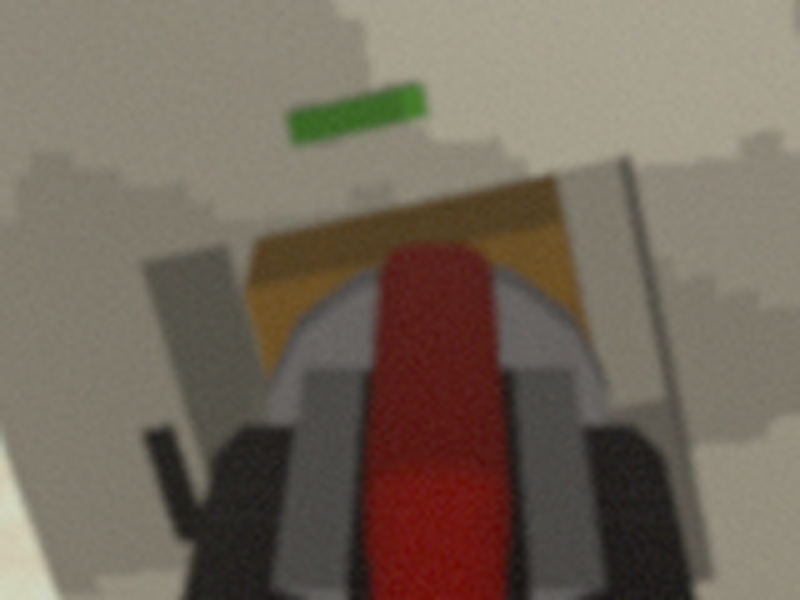

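The barrel edge is parallel to the cut-out after the quarter turn, with 0.43 N m against the stop. I'll ease off and draw the key out.

Emit:
move_arm --commands '[{"claw": -1,"travel": [0,0,0],"turn": -5},{"claw": -1,"travel": [0,0,-0.5],"turn": -1},{"claw": -1,"travel": [0,0,-1],"turn": 0},{"claw": -1,"travel": [0,0,-1.5],"turn": 0},{"claw": -1,"travel": [0,0,-2],"turn": 0}]'

```text
time: 25.5
ee_pos: [0.4953, -0.1792, 0.3177]
tcp_rot: [179.9, -1.1, 89.8]
wrist_force: [0.4, -0.2, -0.2]
opening: 0.0087
```

Emit:
move_arm --commands '[{"claw": -1,"travel": [0,0,-3],"turn": -5},{"claw": -1,"travel": [0,0,-2],"turn": -4},{"claw": -1,"travel": [0,0,0],"turn": 0},{"claw": -1,"travel": [0,0,0],"turn": 0},{"claw": -1,"travel": [0,0,0],"turn": 0}]'

```text
time: 25.92
ee_pos: [0.4952, -0.1803, 0.3676]
tcp_rot: [179.6, -1.0, 98.7]
wrist_force: [-0.6, 0.4, -1.0]
opening: 0.0095
```

```bash
python3 -c "
from h import *
o=pose()[2];print(o['torque'],o['wrist_force'],o['tcp_rot'])
c,_=shot('wrist','pics/w15.png')
_,_=shot('side','pics/d15.png')
crop('',240,180,400,300,5,'pics/d15.png','pics/d15c.png')
print(go([.4723,-.4363,.115],bot.grip_depth+.061))"
```

```text
[-0.03684417 -0.01588056 -0.05199955] [-0.63160794  0.41229573 -1.01279101] [179.6270643   -1.04652604  98.72874202]
cam drift mm [-0.1   0.04 -0.35] deg 0.05
cam drift mm [0. 0. 0.] deg 0.0
(array([-25.42,  -6.29,   3.14]), array([ 0.4957, -0.1761,  0.1515]))
```

View pics/w15.png

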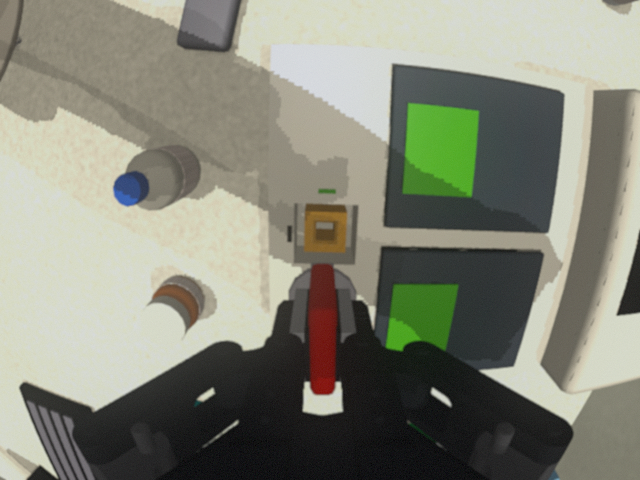

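View pics/d15c.png

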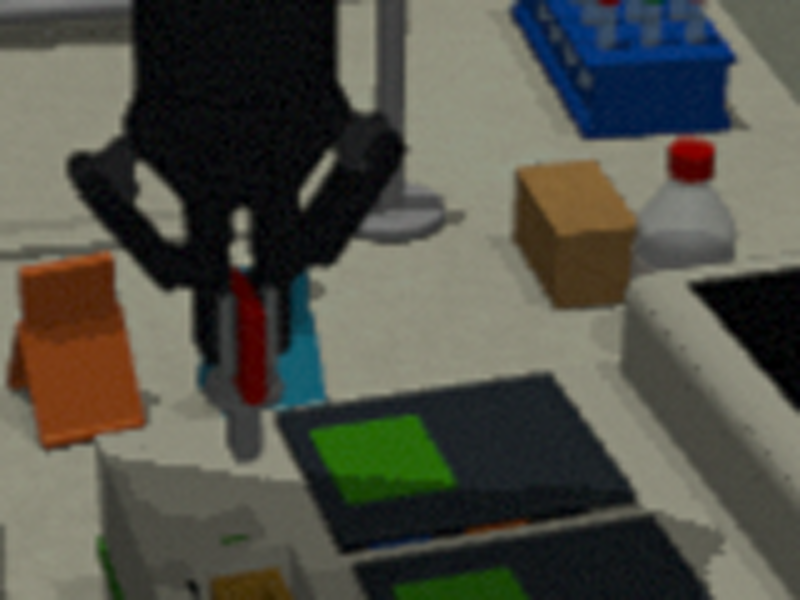

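The key is out and the barrel stays locked. Now to the stand.

Emit:
move_arm --commands '[{"claw": -1,"travel": [-3.6,-0.9,0],"turn": 0},{"claw": -1,"travel": [-3.6,-0.9,0],"turn": 0},{"claw": -1,"travel": [-3.6,-0.9,0],"turn": 0},{"claw": -1,"travel": [-3.6,-0.9,0],"turn": 0},{"claw": -1,"travel": [-3.6,-0.9,0],"turn": 0}]'

```text
time: 26.43
ee_pos: [0.4778, -0.3666, 0.3639]
tcp_rot: [179.6, -1.1, 98.8]
wrist_force: [1.2, 0.3, -1.0]
opening: 0.0096
```

Emit:
move_arm --commands '[{"claw": -1,"travel": [-3.6,-0.9,1],"turn": 0},{"claw": -1,"travel": [-3.6,-0.8,1],"turn": 0},{"claw": -1,"travel": [0,0,0],"turn": 0},{"claw": -1,"travel": [0,0,0],"turn": 0},{"claw": -1,"travel": [0,0,0],"turn": 0}]'

```text
time: 26.85
ee_pos: [0.4726, -0.4383, 0.3427]
tcp_rot: [179.6, -1.1, 98.8]
wrist_force: [-0.1, -0.4, -0.3]
opening: 0.0093
```

Emit:
move_arm --commands '[{"claw": -1,"travel": [0,0,0],"turn": 0},{"claw": -1,"travel": [0,0,0],"turn": 0},{"claw": -1,"travel": [0,0,0],"turn": 0}]'

```text
time: 27.1
ee_pos: [0.4731, -0.4374, 0.3445]
tcp_rot: [179.5, -1.0, 98.9]
wrist_force: [0.5, -0.2, -1.2]
opening: 0.0093
```

```bash
python3 -c "
from h import *
for z in (.045,.008): print(go([.4723,-.4363,z],bot.grip_depth+.061))
c,_=shot('wrist','pics/w16.png')
_,_=shot('side','pics/d16.png')
crop('',240,320,360,450,5,'pics/d16.png','pics/d16c.png')
D=cam('side');p,Rt,o=pose();b=p+Rt[:,2]*(bot.grip_depth+.061);print(b,(proj(D,'d',b)-[240,320])*5,(proj(D,'d',[.4723,-.4363,.036])-[240,320])*5,proj(c,'wrist',[.4723,-.4363,.036]))
"
```

```text
(array([-0.39, -0.32,  8.38]), array([ 0.4744, -0.4335,  0.1289]))
(array([-0.45, -0.35, 12.08]), array([ 0.4744, -0.4335,  0.1289]))
cam drift mm [-0.03 -0.13 -0.06] deg 0.01
cam drift mm [0. 0. 0.] deg 0.0
[ 0.47427067 -0.43378217  0.12872902] [280.6035033  251.35260492] [278.47307559 465.5043294 ] [318.44122068 226.67068632]
```

View pics/w16.png

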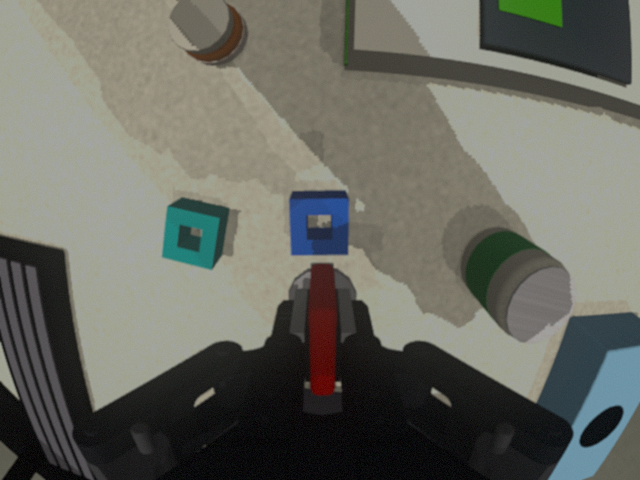

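View pics/d16c.png

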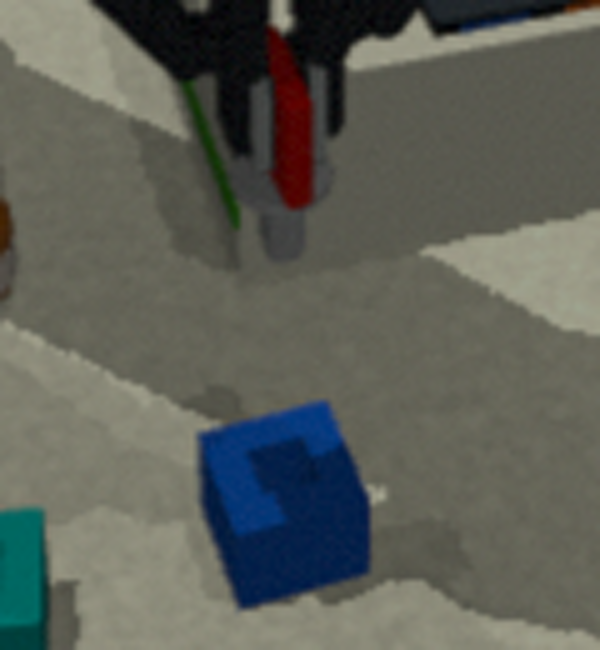

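The well is at (319,226), as predicted. I'll correct sideways and lower the key.

Emit:
move_arm --commands '[{"claw": -1,"travel": [-0.42,-0.27,2],"turn": 0},{"claw": -1,"travel": [0,0,2],"turn": 0},{"claw": -1,"travel": [0,0,2],"turn": 0},{"claw": -1,"travel": [0,0,1.5],"turn": 0},{"claw": -1,"travel": [0,0,0.5],"turn": 0}]'

```text
time: 27.62
ee_pos: [0.4709, -0.4408, 0.2611]
tcp_rot: [179.7, -1.2, 98.8]
wrist_force: [-0.7, -0.3, -0.6]
opening: 0.0092
```

Emit:
move_arm --commands '[{"claw": -1,"travel": [0,0,0],"turn": 0},{"claw": -1,"travel": [0,0,0],"turn": 0},{"claw": -1,"travel": [0,0,0],"turn": 0}]'

```text
time: 27.87
ee_pos: [0.4714, -0.4416, 0.2652]
tcp_rot: [179.5, -0.9, 98.8]
wrist_force: [0.6, -0.1, -0.3]
opening: 0.0091
```

```bash
python3 -c "
from h import *
for z in (.045,.006): print(go([.4728,-.4363,z],bot.grip_depth+.061))
_,_=shot('side','pics/d17.png')
crop('',240,320,360,450,5,'pics/d17.png','pics/d17c.png')
"
```

```text
(array([0.15, 0.01, 0.45]), array([ 0.4729, -0.4379,  0.0495]))
(array([ 0.09, -0.02,  4.35]), array([ 0.4729, -0.4379,  0.0495]))
cam drift mm [0. 0. 0.] deg 0.0
```

View pics/d17c.png

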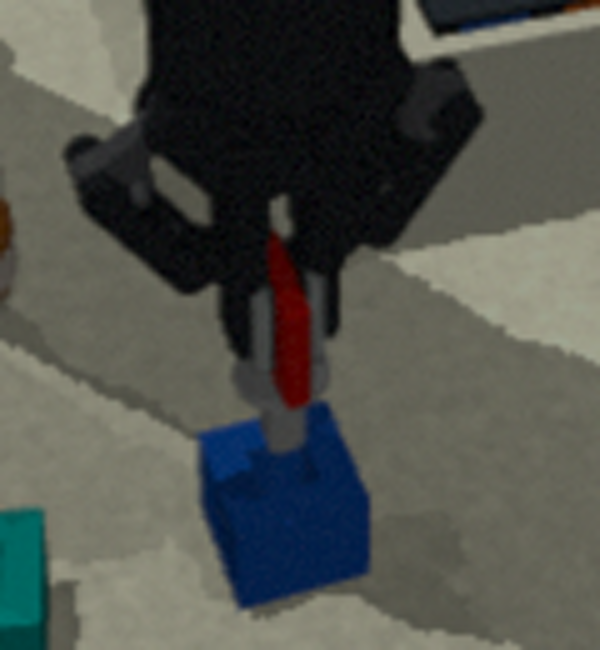

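Emit:
move_arm --commands '[{"claw": -1,"travel": [0.12,0,0.6],"turn": 0},{"claw": -1,"travel": [0,0,1],"turn": 0},{"claw": -1,"travel": [0,0,1],"turn": 0},{"claw": -1,"travel": [0,0,1],"turn": 0},{"claw": -1,"travel": [0,0,0.4],"turn": 0}]'

```text
time: 28.33
ee_pos: [0.4709, -0.4392, 0.222]
tcp_rot: [179.6, -1.1, 98.8]
wrist_force: [-8.2, 7.4, 29.3]
opening: 0.0092
```

Emit:
move_arm --commands '[{"claw": -1,"travel": [0,0,0],"turn": 0},{"claw": -1,"travel": [0,0,0],"turn": 0},{"claw": -1,"travel": [0,0,0],"turn": 0}]'

```text
time: 28.58
ee_pos: [0.4711, -0.4395, 0.2231]
tcp_rot: [179.6, -1.0, 98.8]
wrist_force: [0.0, 0.6, -1.4]
opening: 0.0091
```

Emit:
move_arm --commands '[{"claw": -1,"travel": [0,0,0.1],"turn": 0},{"claw": -1,"travel": [0,0,0],"turn": 0},{"claw": -0.4,"travel": [0,0,0],"turn": 0},{"claw": -0.4,"travel": [0,0,0],"turn": 0},{"claw": -0.4,"travel": [0,0,0],"turn": 0}]'

```text
time: 29.0
ee_pos: [0.4712, -0.4396, 0.2228]
tcp_rot: [179.5, -1.0, 98.8]
wrist_force: [0.0, -0.3, 0.4]
opening: 0.0254
```

Emit:
move_arm --commands '[{"claw": -0.4,"travel": [0,0,-1],"turn": 0},{"claw": -0.4,"travel": [0,0,-2],"turn": 0},{"claw": -0.4,"travel": [0,0,-3],"turn": 0},{"claw": -0.4,"travel": [0,0,-4],"turn": 0},{"claw": -0.4,"travel": [0,0,-4],"turn": 0}]'

```text
time: 29.42
ee_pos: [0.47, -0.4418, 0.3645]
tcp_rot: [179.6, -1.1, 98.8]
wrist_force: [-0.6, 0.2, 0.9]
opening: 0.0256
```

Emit:
move_arm --commands '[{"claw": -0.4,"travel": [0,0,0],"turn": -7},{"claw": -0.4,"travel": [0,0,0],"turn": -7},{"claw": -0.4,"travel": [0,0,0],"turn": -7},{"claw": -0.4,"travel": [0,0,0],"turn": -7},{"claw": -0.4,"travel": [0,0,0],"turn": -7}]'

```text
time: 29.83
ee_pos: [0.4704, -0.4421, 0.3637]
tcp_rot: [179.0, -0.5, 134.2]
wrist_force: [0.1, -0.1, 0.2]
opening: 0.0253
```

```bash
python3 -c "
from h import *
c,im=shot('wrist','pics/w18.png')
_,_=shot('side','pics/d18.png')
_,_=shot('scene','pics/s18.png')
crop('',240,340,360,450,5,'pics/d18.png','pics/d18c.png')
"
```

```text
cam drift mm [-0.51 -0.5  -0.07] deg 0.52
cam drift mm [0. 0. 0.] deg 0.0
cam drift mm [0. 0. 0.] deg 0.0
```

View pics/d18c.png

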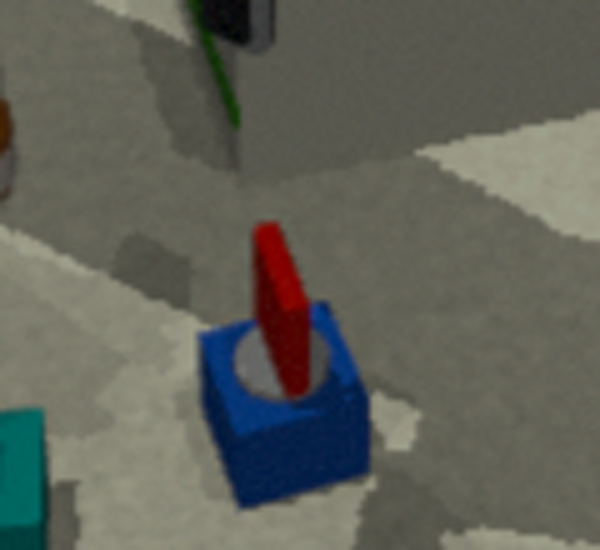

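View pics/s18.png

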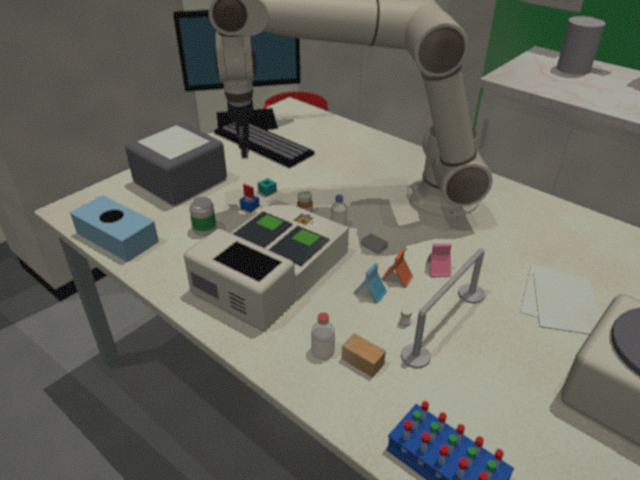

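The key stands upright in its stand and the covers are shut. The blue guard has been knocked from (365,288) to (372,283) in the scene view, so I'll measure both guards afresh. First I'll finish turning and move over.

Emit:
move_arm --commands '[{"claw": -0.4,"travel": [0,0,-1],"turn": -7},{"claw": -0.4,"travel": [0,0,-1],"turn": -7},{"claw": -0.4,"travel": [0,0,-1],"turn": -7},{"claw": -0.4,"travel": [0,0,0],"turn": -7},{"claw": -0.4,"travel": [0,0,0],"turn": -7}]'

```text
time: 30.4
ee_pos: [0.4703, -0.4427, 0.3939]
tcp_rot: [178.9, 0.2, 168.9]
wrist_force: [-0.1, 0.1, -1.2]
opening: 0.0256
```

Emit:
move_arm --commands '[{"claw": 0,"travel": [0,0,0],"turn": -7},{"claw": 0,"travel": [0,0,0],"turn": -7},{"claw": 0,"travel": [-1.2,3.7,0],"turn": 0},{"claw": 0,"travel": [-1.2,3.7,0],"turn": 0},{"claw": 0,"travel": [-1.2,3.7,0],"turn": 0}]'

```text
time: 30.82
ee_pos: [0.5006, -0.3292, 0.395]
tcp_rot: [178.9, 0.3, -177.6]
wrist_force: [1.0, -0.6, 0.7]
opening: 0.0426
```

Emit:
move_arm --commands '[{"claw": 0,"travel": [-1.2,3.7,0],"turn": 0},{"claw": 0,"travel": [-1.2,3.7,0],"turn": 0},{"claw": 0,"travel": [-1.2,3.7,0],"turn": 0},{"claw": 0,"travel": [-1.2,3.7,0],"turn": 0},{"claw": 0,"travel": [-1.2,3.7,0],"turn": 0}]'

```text
time: 31.23
ee_pos: [0.5515, -0.1405, 0.3993]
tcp_rot: [179.0, 0.4, -177.5]
wrist_force: [-0.1, -0.8, -0.4]
opening: 0.0425
```

Emit:
move_arm --commands '[{"claw": 0,"travel": [-1.2,3.7,0],"turn": 0},{"claw": 0,"travel": [-1.2,3.7,0],"turn": 0},{"claw": 0,"travel": [-1.2,3.7,0],"turn": 0},{"claw": 0,"travel": [0,0,0],"turn": 0},{"claw": 0,"travel": [0,0,0],"turn": 0}]'

```text
time: 31.65
ee_pos: [0.5823, -0.0278, 0.4011]
tcp_rot: [178.9, 0.3, -177.2]
wrist_force: [-0.3, 0.0, -0.4]
opening: 0.0429
```

Emit:
move_arm --commands '[{"claw": 0,"travel": [0,0,0],"turn": 0},{"claw": 0,"travel": [0,0,0],"turn": 0},{"claw": 0,"travel": [0,0,0],"turn": 0}]'

```text
time: 31.9
ee_pos: [0.5819, -0.0311, 0.4011]
tcp_rot: [179.0, 0.3, -177.3]
wrist_force: [-0.1, -0.0, 0.3]
opening: 0.0428
```

```bash
python3 -c "
from h import *
c,im=shot('wrist','pics/w19.png')
_,_=shot('side','pics/d19.png');print(pose()[2]['q'])
"
```

```text
cam drift mm [ 0.02  0.01 -0.03] deg 0.01
cam drift mm [0. 0. 0.] deg 0.0
[-3.24988178  9.33843366 14.47050297 94.89453617  1.08073836 -5.93516872]
```

View pics/w19.png

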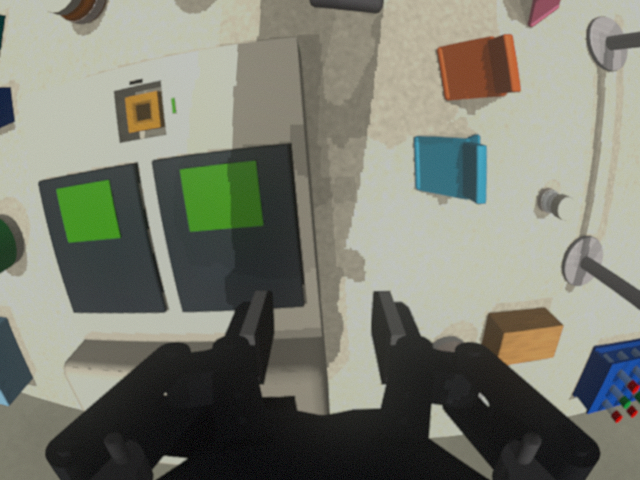

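View pics/d19.png

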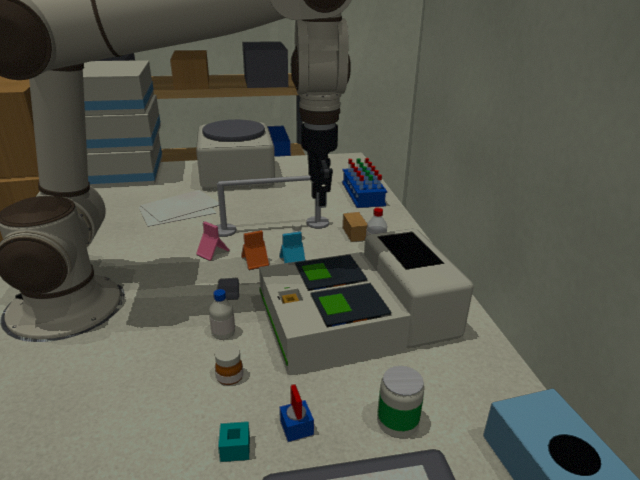

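The blue guard is at (450,168) and the orange one at (480,68) in the wrist view, both upright. I'll zoom in for fin ends, and for the rail in side and scene views.

```bash
python3 -c "
from h import *
crop('',400,20,550,220,4,'pics/w19.png','pics/w19c.png')
"
```

```text
(no output)
```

View pics/w19c.png

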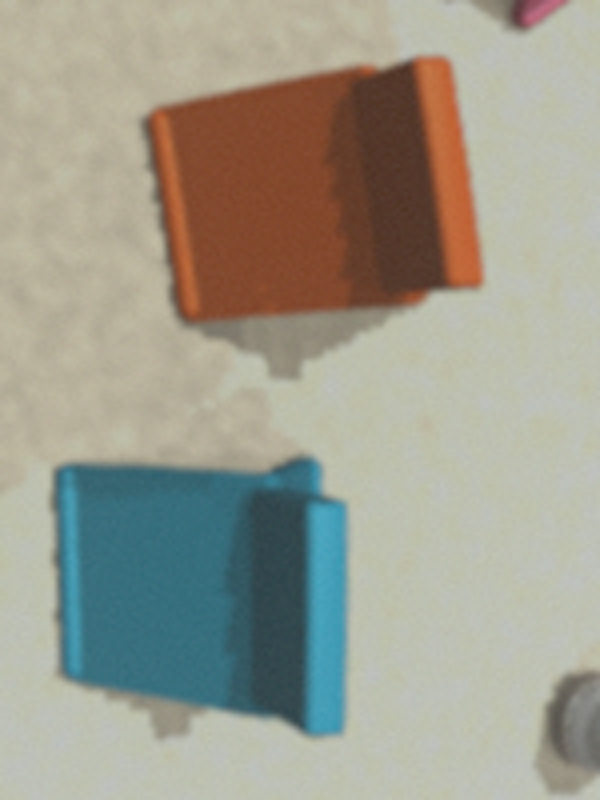

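```bash
python3 -c "
from h import *
np.set_printoptions(precision=4,suppress=True)
c=cam('wrist')
l=lambda u,v,z=.088:plane(c,'wrist',u/4+400,v/4+20,z)
for n,q in dict(orange=[(416,58),(447,58),(482,285),(448,287)],blue=[(307,500),(346,500),(343,734),(307,735)]).items():
  q=np.array([l(*x) for x in q]);print(n,q.mean(0),np.linalg.norm(np.diff(q,axis=0),axis=1),[np.rad2deg(np.arctan2(*(a-b)[[1,0]])) for a,b in((q[2],q[1]),(q[3],q[0]))])
"
```

```text
orange [0.4418 0.1231 0.088 ] [0.0076 0.0483 0.0085] [np.float64(13.120825602394326), np.float64(12.035648155927628)]
blue [0.5383 0.1035 0.088 ] [0.0089 0.0491 0.0085] [np.float64(7.541674599983051), np.float64(8.014621409201112)]
```

Emit:
move_arm --commands '[{"claw": 0,"travel": [-1.2,3.5,1],"turn": -5},{"claw": 0,"travel": [0,3.5,1],"turn": 0},{"claw": 0,"travel": [1.2,3,1],"turn": 0},{"claw": 0,"travel": [1.2,2,1],"turn": 0},{"claw": 0,"travel": [1.2,0,0],"turn": 0}]'

```text
time: 32.42
ee_pos: [0.5443, 0.088, 0.3606]
tcp_rot: [178.9, 0.3, -172.1]
wrist_force: [-0.3, -0.7, 0.2]
opening: 0.0427
```

Emit:
move_arm --commands '[{"claw": 0,"travel": [0,0,0],"turn": 0},{"claw": 0,"travel": [0,0,0],"turn": 0},{"claw": 0,"travel": [0,0,0],"turn": 0},{"claw": 0,"travel": [0,0,0],"turn": 0}]'

```text
time: 32.75
ee_pos: [0.546, 0.085, 0.3632]
tcp_rot: [179.0, 0.5, -172.3]
wrist_force: [0.0, 0.4, -0.9]
opening: 0.0427
```

```bash
python3 -c "
from h import *
c,im=shot('wrist','pics/w20.png');print(pose()[2]['tcp_rot'])
print(go([.5383,.1035,.077],bot.grip_depth))
"
```

```text
cam drift mm [-0.03  0.05 -0.11] deg 0.02
[ 178.98382503    0.45863192 -172.26264545]
(array([ 0.74,  1.42, 13.15]), array([0.5468, 0.088 , 0.2083]))
```

View pics/w20.png

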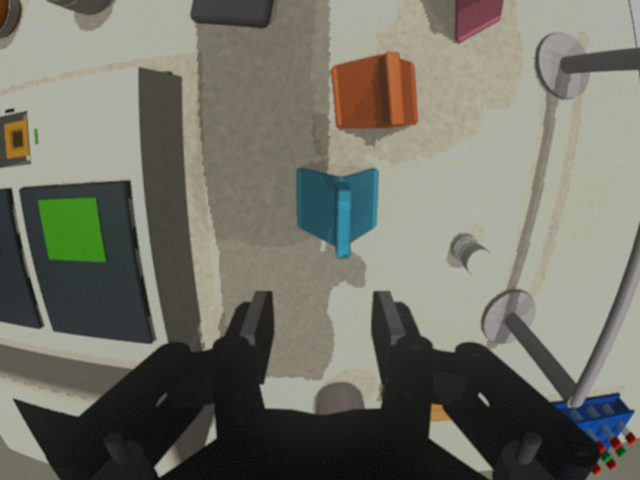

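```bash
python3 -c "
from h import *
np.set_printoptions(precision=4,suppress=True)
c=cam('wrist');im=cv2.imread('pics/w20.png');h=cv2.cvtColor(im,cv2.COLOR_BGR2HSV)
def fin(lo,hi,roi,vmin):
  m=cv2.inRange(h,(lo,90,vmin),(hi,255,255));k=np.zeros_like(m);u0,v0,u1,v1=roi;k[v0:v1,u0:u1]=255;m&=k
  cn=max(cv2.findContours(m,0,1)[0],key=cv2.contourArea);r=cv2.minAreaRect(cn);return r,cv2.boxPoints(r)
print(h[200:250:10,343])
print(h[200:210:5,[310,365]])
r,b=fin(90,105,(290,160,385,265),150);print(r)
crop('',290,150,390,270,6,'pics/w20.png','pics/w20c.png')
"
```

```text
[[ 97 163 153]
 [ 96 169 158]
 [ 96 167 159]
 [ 96 167 156]
 [ 97 162 156]]
[[[ 96 150  85]
  [ 97 148 110]]

 [[ 96 144  85]
  [ 98 153 110]]]
((343.6325988769531, 224.00271606445312), (10.161149024963379, 64.1703109741211), 1.1691392660140991)
```

View pics/w20c.png

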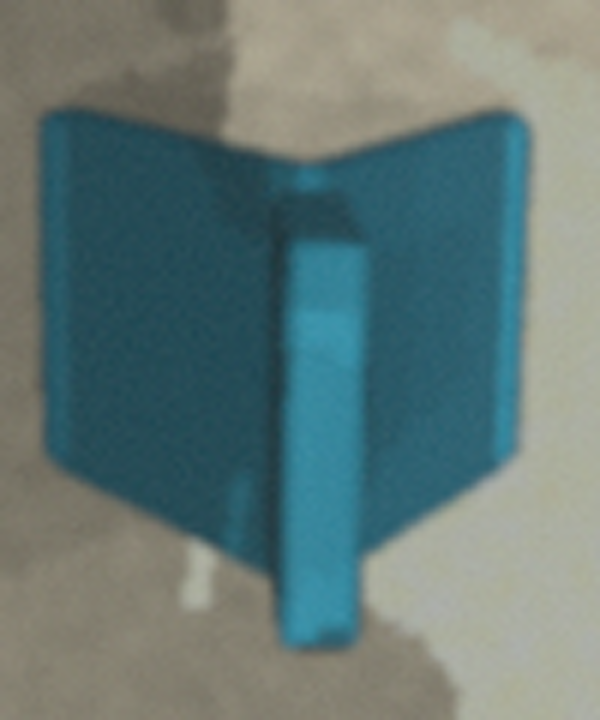

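```bash
python3 -c "
from h import *
np.set_printoptions(precision=4,suppress=True)
c=cam('wrist')
l=lambda u,v,z=.088:plane(c,'wrist',u/6+290,v/6+150,z)
q=np.array([l(*x) for x in [(288,240),(368,240),(358,645),(280,648)]]);print(q.mean(0),np.linalg.norm(np.diff(q,axis=0),axis=1),[np.rad2deg(np.arctan2(*(a-b)[[1,0]])) for a,b in((q[2],q[1]),(q[3],q[0]))])
t=q.mean(0);t[2]=.077
print(go(t,bot.grip_depth))
# rail from this view
l=lambda u,v,z:plane(c,'wrist',u,v,z)
print('post bases',l(508,316,.003),l(563,65,.003))
"
```

```text
[0.5379 0.1041 0.088 ] [0.0089 0.0485 0.0092] [np.float64(7.709853155001961), np.float64(7.382488155153867)]
(array([ 0.77,  1.48, 13.16]), array([0.5468, 0.088 , 0.2083]))
post bases [0.6443 0.3188 0.003 ] [0.3645 0.312  0.003 ]
```

Emit:
move_arm --commands '[{"claw": 0,"travel": [0.77,1.48,2],"turn": 0},{"claw": 0,"travel": [0,0,3],"turn": 0},{"claw": 0,"travel": [0,0,2.5],"turn": 0},{"claw": 0,"travel": [0,0,2],"turn": 0},{"claw": 0,"travel": [0,0,1.5],"turn": 0}]'

```text
time: 33.22
ee_pos: [0.5363, 0.101, 0.2509]
tcp_rot: [179.0, 0.3, -172.2]
wrist_force: [0.4, -0.1, -0.0]
opening: 0.0429
```

Emit:
move_arm --commands '[{"claw": 0,"travel": [0,0,1.1],"turn": 0},{"claw": 0,"travel": [0,0,0.6],"turn": 0},{"claw": 0,"travel": [0,0,0.4],"turn": 0},{"claw": 0,"travel": [0,0,0],"turn": 0},{"claw": 0,"travel": [0,0,0],"turn": 0}]'

```text
time: 33.63
ee_pos: [0.5367, 0.1018, 0.2328]
tcp_rot: [179.0, 0.5, -172.2]
wrist_force: [-0.3, -0.7, 0.9]
opening: 0.0424
```

```bash
python3 -c "
from h import *
print(go([.5379,.1041,.077],bot.grip_depth))
c,im=shot('wrist','pics/w21.png')
"
```

```text
(array([-0.02, -0.07,  0.11]), array([0.5376, 0.1047, 0.0782]))
cam drift mm [0.04 0.04 0.19] deg 0.02
```

View pics/w21.png

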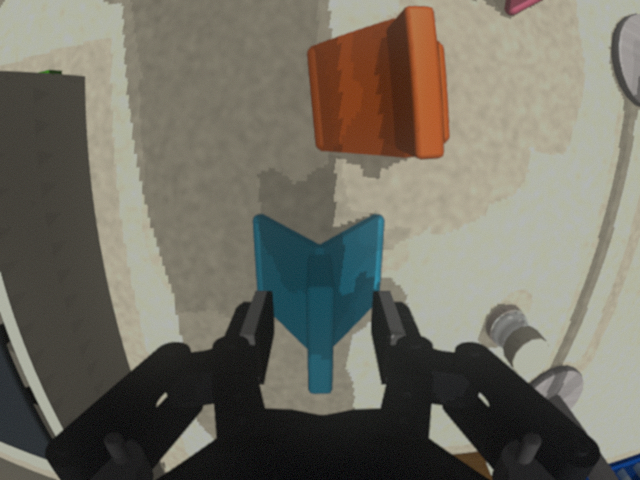

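The fin is centred at (320,320). I'll grip and lift; the lift goes up 17 cm, and I'll then check the grasp.

Emit:
move_arm --commands '[{"claw": -1,"travel": [0,0,0.05],"turn": 0},{"claw": -1,"travel": [0,0,0],"turn": 0},{"claw": -1,"travel": [0,0,0],"turn": 0},{"claw": -1,"travel": [0,0,0],"turn": 0},{"claw": -1,"travel": [0,0,0],"turn": 0}]' --squeeze 40

```text
time: 34.1
ee_pos: [0.5365, 0.1019, 0.232]
tcp_rot: [179.0, 0.5, -172.2]
wrist_force: [-0.5, 0.5, 2.9]
opening: 0.0095
```

Emit:
move_arm --commands '[{"claw": -1,"travel": [0,0,-2],"turn": 0},{"claw": -1,"travel": [0,0,-4],"turn": 0},{"claw": -1,"travel": [0,0,-4],"turn": 0},{"claw": -1,"travel": [0,0,-4],"turn": 0},{"claw": -1,"travel": [0,0,-4],"turn": 0}]'

```text
time: 34.52
ee_pos: [0.535, 0.0984, 0.4133]
tcp_rot: [179.0, 0.4, -172.2]
wrist_force: [1.1, -0.6, -0.3]
opening: 0.0095
```

Emit:
move_arm --commands '[{"claw": -1,"travel": [0,0,0],"turn": 6.4},{"claw": -1,"travel": [0,0,0],"turn": 0},{"claw": -1,"travel": [0,0,0],"turn": 0},{"claw": -1,"travel": [0,0,0],"turn": 0}]'

```text
time: 34.85
ee_pos: [0.5354, 0.0985, 0.4099]
tcp_rot: [179.0, 0.2, -178.4]
wrist_force: [0.6, -0.7, -1.5]
opening: 0.0095
```

```bash
python3 -c "
from h import *
p,Rt,o=pose();print(o['opening'],o['tcp_rot'],o['q'])
print(go([.555,.3180,.262],bot.grip_depth))
c,im=shot('wrist','pics/w22.png')
"
```

```text
0.009537995850355425 [ 1.78962862e+02  1.77492777e-01 -1.78410588e+02] [10.21923728  4.10934572  9.7373912  95.29692507  0.99876176  8.63110457]
(array([-2.53, 21.62, -0.27]), array([0.5358, 0.1013, 0.2553]))
cam drift mm [-0.04  0.04 -0.07] deg 0.03
```

View pics/w22.png

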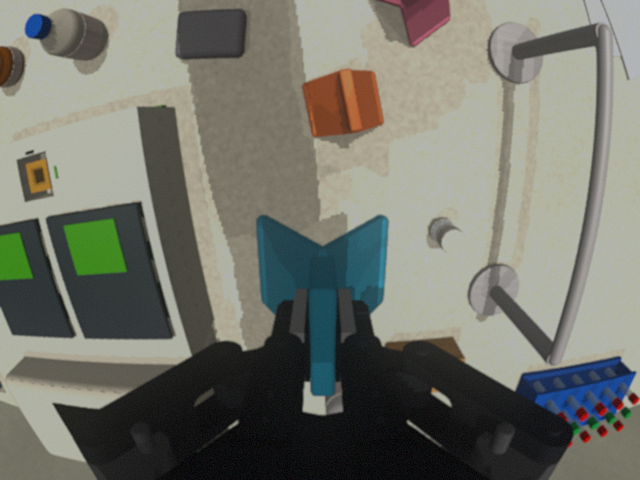

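```bash
python3 -c "
from h import *
c=cam('wrist')
for u,v in ((554,358),(600,30),(602,150),(588,250)): print(plane(c,'wrist',u,v,.15))
for u,v in ((495,292),(515,52)): print(plane(c,'wrist',u,v,.003))
for P in ([.6455,.3200,.15],[.3655,.3137,.15]): print(proj(c,'wrist',P))
"
```

```text
[0.64437584 0.31831227 0.15      ]
[0.36427917 0.30689941 0.15      ]
[0.45755063 0.31504459 0.15      ]
[0.53871185 0.31931561 0.15      ]
[0.64862933 0.32274534 0.003     ]
[0.36469284 0.3111416  0.003     ]
[555.00471714 358.77654997]
[606.09543032  33.80867139]
```

Emit:
move_arm --commands '[{"claw": -1,"travel": [-0.4,3.6,-0.7],"turn": 0},{"claw": -1,"travel": [-0.4,3.6,0],"turn": 0},{"claw": -1,"travel": [-0.4,3.6,0],"turn": 0},{"claw": -1,"travel": [-0.4,3.6,0],"turn": 0},{"claw": -1,"travel": [-0.4,3.6,0],"turn": 0}]'

```text
time: 35.32
ee_pos: [0.5507, 0.2804, 0.4207]
tcp_rot: [179.0, 0.2, -178.5]
wrist_force: [-0.2, 0.5, -1.1]
opening: 0.0095
```

Emit:
move_arm --commands '[{"claw": -1,"travel": [-0.4,3.2,0],"turn": 0},{"claw": -1,"travel": [0,0,0],"turn": 0},{"claw": -1,"travel": [0,0,0],"turn": 0},{"claw": -1,"travel": [0,0,0],"turn": 0},{"claw": -1,"travel": [0,0,0],"turn": 0}]'

```text
time: 35.73
ee_pos: [0.5542, 0.31, 0.4222]
tcp_rot: [179.0, 0.3, -178.6]
wrist_force: [0.7, -0.7, -0.4]
opening: 0.0097
```

```bash
python3 -c "
from h import *
p,Rt,o=pose();print(o['tcp_rot'],o['q'])
print(go([.555,.3177,.189],bot.grip_depth))
c,im=shot('side','pics/d23.png');crop('',190,120,350,240,5,'pics/d23.png','pics/d23c.png')
c,im=shot('wrist','pics/w23.png')
"
```

```text
[ 178.97283893    0.27511894 -178.59507493] [29.08251333 17.31479501 26.33882575 98.30325982  0.78183356 27.68003992]
(array([0.01, 0.35, 7.86]), array([0.5548, 0.3128, 0.2675]))
cam drift mm [0. 0. 0.] deg 0.0
cam drift mm [ 0.02 -0.02  0.2 ] deg 0.03
```

View pics/d23c.png

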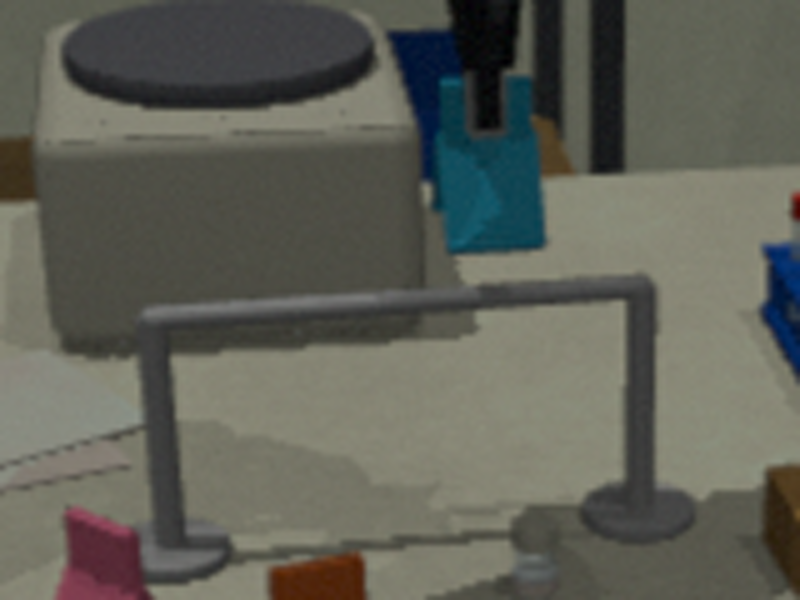

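View pics/w23.png

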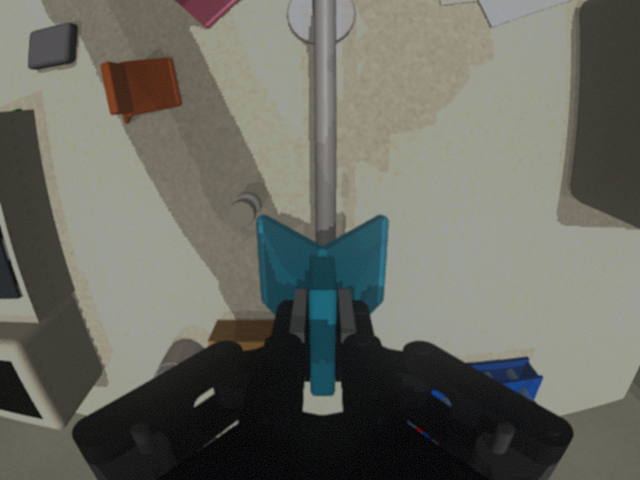

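The bar runs straight under the ridge at column 325. I'll lower the guard.

Emit:
move_arm --commands '[{"claw": -1,"travel": [0,0.3,1.5],"turn": 0},{"claw": -1,"travel": [0,0,2],"turn": 0},{"claw": -1,"travel": [0,0,1.5],"turn": 0},{"claw": -1,"travel": [0,0,1],"turn": 0},{"claw": -1,"travel": [0,0,0.6],"turn": 0}]'

```text
time: 36.25
ee_pos: [0.5543, 0.3143, 0.3556]
tcp_rot: [179.0, 0.3, -178.6]
wrist_force: [-0.3, -0.4, -1.2]
opening: 0.0093
```

Emit:
move_arm --commands '[{"claw": -1,"travel": [0,0,0.4],"turn": 0},{"claw": -1,"travel": [0,0,0.3],"turn": 0},{"claw": -1,"travel": [0,0,0],"turn": 0},{"claw": -1,"travel": [0,0,0],"turn": 0}]'

```text
time: 36.58
ee_pos: [0.5545, 0.3152, 0.3504]
tcp_rot: [178.9, 0.4, -178.6]
wrist_force: [0.3, -0.7, -0.8]
opening: 0.0091
```

```bash
python3 -c "
from h import *
print(go([.555,.3177,.187],bot.grip_depth))
c,im=shot('side','pics/d24.png');crop('',190,120,350,240,5,'pics/d24.png','pics/d24c.png')
"
```

```text
(array([ 0.05, -0.06,  0.87]), array([0.5554, 0.3181, 0.1957]))
cam drift mm [0. 0. 0.] deg 0.0
```

View pics/d24c.png

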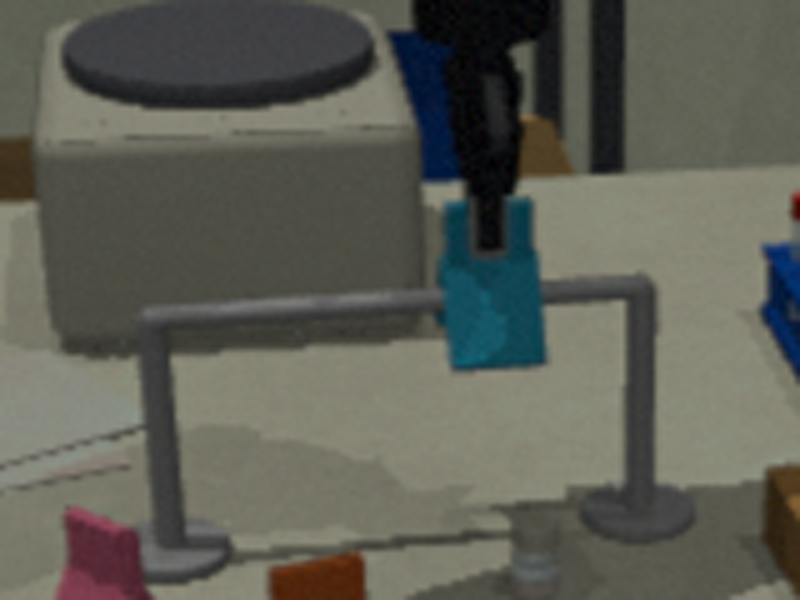

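Another 8 mm in small steps until contact, then release.

Emit:
move_arm --commands '[{"claw": -1,"travel": [0,0,0.3],"turn": 0},{"claw": -1,"travel": [0,0,0.25],"turn": 0},{"claw": -1,"travel": [0,0,0.2],"turn": 0},{"claw": -1,"travel": [0,0,0],"turn": 0}]'

```text
time: 36.97
ee_pos: [0.5546, 0.3147, 0.3433]
tcp_rot: [179.0, 0.4, -178.6]
wrist_force: [0.9, -5.9, 6.1]
opening: 0.0095
```

Emit:
move_arm --commands '[{"claw": -1,"travel": [0,0,0.15],"turn": 0},{"claw": -1,"travel": [0,0,0],"turn": 0},{"claw": -1,"travel": [0,0,0],"turn": 0}]'

```text
time: 37.22
ee_pos: [0.5546, 0.3145, 0.3428]
tcp_rot: [179.0, 0.5, -178.6]
wrist_force: [-0.7, -7.3, 11.9]
opening: 0.0095
```

Emit:
move_arm --commands '[{"claw": -1,"travel": [0,-0.1,-0.1],"turn": 0},{"claw": -0.4,"travel": [0,0,0],"turn": 0},{"claw": -0.4,"travel": [0,0,0],"turn": 0},{"claw": -0.4,"travel": [0,0,0],"turn": 0},{"claw": -0.4,"travel": [0,0,0],"turn": 0}]'

```text
time: 37.63
ee_pos: [0.5544, 0.3145, 0.3413]
tcp_rot: [178.9, 0.3, -178.6]
wrist_force: [-0.4, 0.2, -0.3]
opening: 0.0256
```

Emit:
move_arm --commands '[{"claw": -0.4,"travel": [0,0,-1],"turn": 0},{"claw": -0.4,"travel": [0,0,-2],"turn": 0},{"claw": -0.4,"travel": [0,0,-3],"turn": 0},{"claw": -0.4,"travel": [0,0,-1.5],"turn": 0}]'

```text
time: 37.97
ee_pos: [0.5537, 0.3128, 0.4204]
tcp_rot: [178.9, 0.5, -178.6]
wrist_force: [0.8, -0.1, 0.8]
opening: 0.0254
```

```bash
python3 -c "
from h import *
print(pose()[2]['tcp_rot'],go([.4418,.1231,.2],bot.grip_depth))
c,im=shot('side','pics/d25.png');crop('',190,140,350,260,5,'pics/d25.png','pics/d25c.png')
c,im=shot('scene','pics/s25.png');crop('',330,220,510,355,4,'pics/s25.png','pics/s25c.png')
"
```

```text
[ 178.86146592    0.45632907 -178.57449291] (array([ 11.84, -19.12,   6.1 ]), array([0.5549, 0.316 , 0.2657]))
cam drift mm [0. 0. 0.] deg 0.0
cam drift mm [0. 0. 0.] deg 0.0
```

View pics/d25c.png

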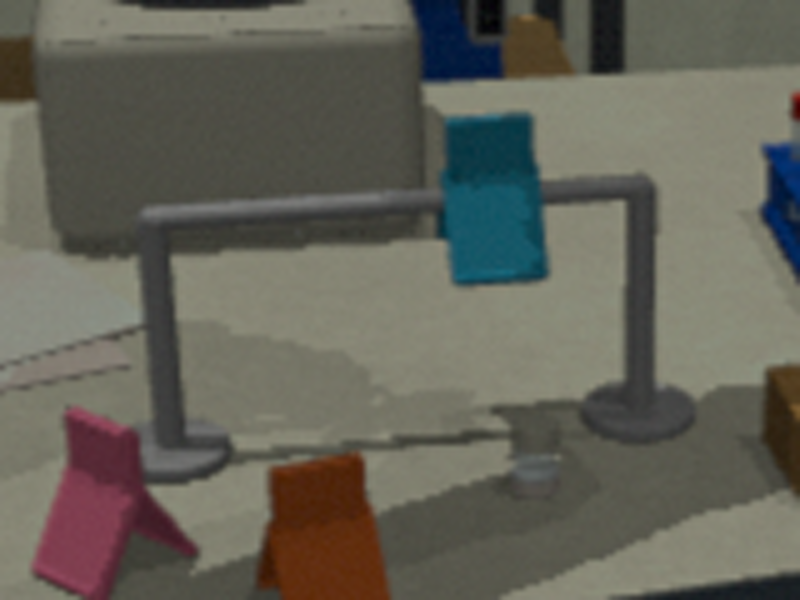

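View pics/s25c.png

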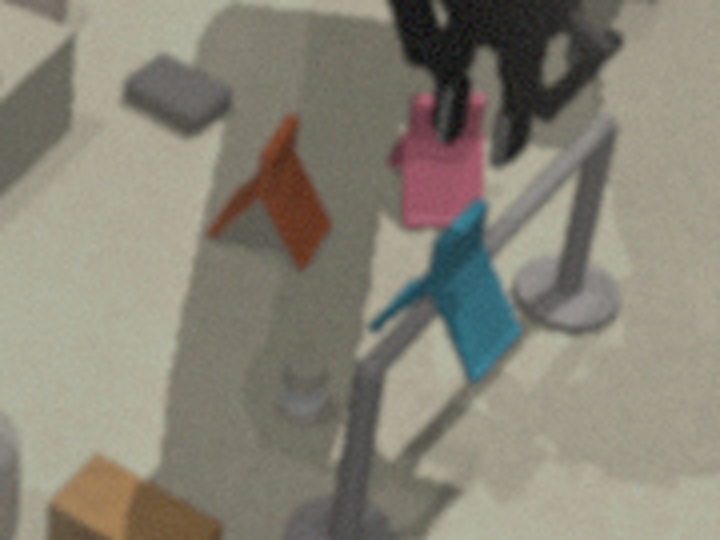

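The blue guard hangs astride the bar, with its fin upright at side crop (488,145). Next is the orange one.

Emit:
move_arm --commands '[{"claw": 0,"travel": [2,-3.4,0],"turn": 0},{"claw": 0,"travel": [2,-3.4,0],"turn": 0},{"claw": 0,"travel": [2,-3.4,0],"turn": 0},{"claw": 0,"travel": [2,-3.4,1.5],"turn": -5.5},{"claw": 0,"travel": [1.2,-2.5,2],"turn": -5.5}]'

```text
time: 38.48
ee_pos: [0.4672, 0.1481, 0.3792]
tcp_rot: [179.0, 0.6, -167.3]
wrist_force: [0.6, 0.1, -0.5]
opening: 0.043
```

Emit:
move_arm --commands '[{"claw": 0,"travel": [-1,-1,1],"turn": 0},{"claw": 0,"travel": [0,0,0],"turn": 0},{"claw": 0,"travel": [0,0,0],"turn": 0},{"claw": 0,"travel": [0,0,0],"turn": 0},{"claw": 0,"travel": [0,0,0],"turn": 0}]'

```text
time: 38.9
ee_pos: [0.4813, 0.1433, 0.369]
tcp_rot: [179.0, 0.6, -167.6]
wrist_force: [0.9, -0.1, 0.1]
opening: 0.0431
```

```bash
python3 -c "
from h import *
c,im=shot('wrist','pics/w26.png');print(pose()[2]['tcp_rot'],go([.4418,.1231,.077],bot.grip_depth), proj(c,'wrist',[.4418,.1231,.088]))
"
```

```text
cam drift mm [-0.04 -0.01 -0.05] deg 0.02
[ 179.00740353    0.55803238 -167.54566467] (array([ 4.58, -1.63, 13.66]), array([0.4822, 0.1463, 0.2143])) [298.17304281 168.57892873]
```

View pics/w26.png

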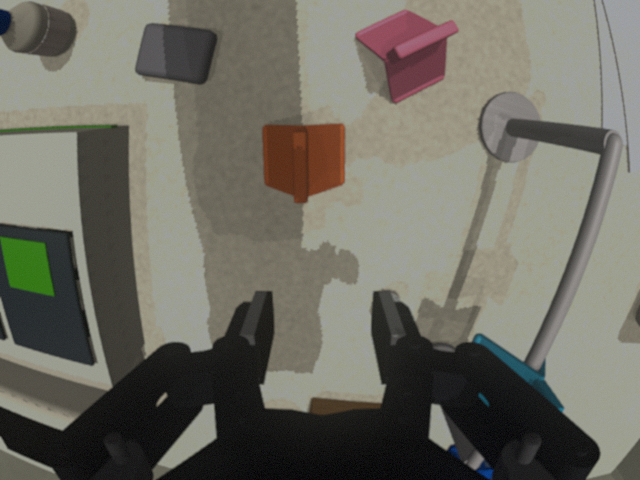

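```bash
python3 -c "
from h import *
crop('',255,115,355,215,7,'pics/w26.png','pics/w26c.png')
"
```

```text
(no output)
```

View pics/w26c.png

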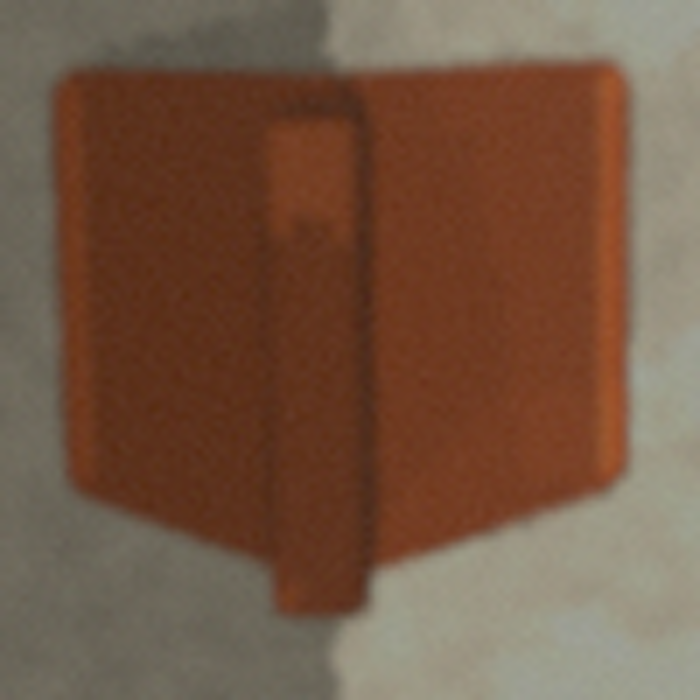

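```bash
python3 -c "
from h import *
np.set_printoptions(precision=4,suppress=True)
c=cam('wrist')
l=lambda u,v,z=.088:plane(c,'wrist',u/7+255,v/7+115,z)
q=np.array([l(*x) for x in [(265,118),(353,118),(366,612),(277,612)]]);print(q.mean(0),np.linalg.norm(np.diff(q,axis=0),axis=1),[np.rad2deg(np.arctan2(*(a-b)[[1,0]])) for a,b in((q[2],q[1]),(q[3],q[0]))])
t=q.mean(0);t[2]=.077
print(go(t,bot.grip_depth))
"
```

```text
[0.4409 0.1241 0.088 ] [0.0083 0.0484 0.0088] [np.float64(13.463808387219585), np.float64(12.957663529816072)]
(array([ 4.65, -1.5 , 13.66]), array([0.4822, 0.1463, 0.2143]))
```

Emit:
move_arm --commands '[{"claw": 0,"travel": [2.4,-0.8,0],"turn": -0.7},{"claw": 0,"travel": [2.25,-0.7,2],"turn": 0},{"claw": 0,"travel": [0,0,3],"turn": 0},{"claw": 0,"travel": [0,0,3],"turn": 0},{"claw": 0,"travel": [0,0,2],"turn": 0}]'

```text
time: 39.37
ee_pos: [0.439, 0.1198, 0.2659]
tcp_rot: [179.0, 0.5, -166.9]
wrist_force: [-1.0, 0.1, -0.7]
opening: 0.0427
```

Emit:
move_arm --commands '[{"claw": 0,"travel": [0,0,1.5],"turn": 0},{"claw": 0,"travel": [0,0,1],"turn": 0},{"claw": 0,"travel": [0,0,0.6],"turn": 0},{"claw": 0,"travel": [0,0,0.4],"turn": 0},{"claw": 0,"travel": [0,0,0],"turn": 0}]'

```text
time: 39.78
ee_pos: [0.4398, 0.1203, 0.2326]
tcp_rot: [179.0, 0.5, -166.9]
wrist_force: [-0.8, -0.0, -0.2]
opening: 0.0423
```

Emit:
move_arm --commands '[{"claw": 0,"travel": [0,0,0],"turn": 0},{"claw": 0,"travel": [0,0,0],"turn": 0}]'

```text
time: 39.95
ee_pos: [0.44, 0.1202, 0.2336]
tcp_rot: [179.0, 0.6, -166.9]
wrist_force: [0.1, 0.2, 0.2]
opening: 0.0428
```

```bash
python3 -c "
from h import *
print(go([.4409,.1241,.077],bot.grip_depth))
c,im=shot('wrist','pics/w27.png')
"
```

```text
(array([-0.01,  0.09,  0.19]), array([0.441 , 0.1231, 0.0789]))
cam drift mm [-0.03 -0.03 -0.06] deg 0.0
```

View pics/w27.png

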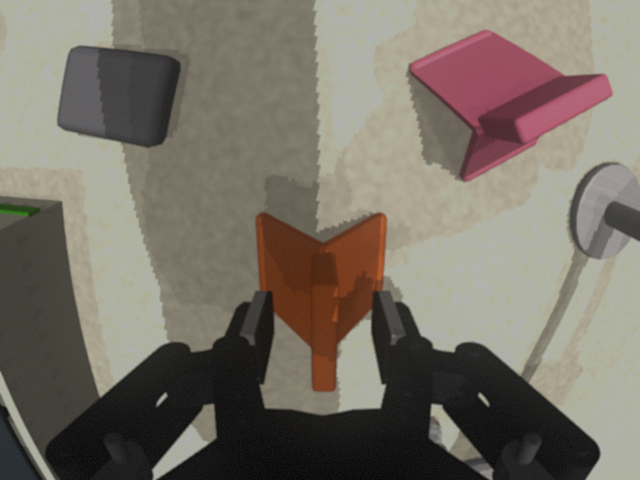

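Emit:
move_arm --commands '[{"claw": -1,"travel": [0,0.05,0.15],"turn": 0},{"claw": -1,"travel": [0,0,0],"turn": 0},{"claw": -1,"travel": [0,0,0],"turn": 0},{"claw": -1,"travel": [0,0,0],"turn": 0},{"claw": -1,"travel": [0,0,0],"turn": 0}]' --squeeze 40

```text
time: 40.42
ee_pos: [0.4396, 0.1204, 0.2316]
tcp_rot: [179.1, 0.6, -166.9]
wrist_force: [0.0, -2.4, 4.7]
opening: 0.0095
```

Emit:
move_arm --commands '[{"claw": -1,"travel": [0,0,-2],"turn": 0},{"claw": -1,"travel": [0,0,-4],"turn": 0},{"claw": -1,"travel": [0,0,-4],"turn": 0},{"claw": -1,"travel": [0,0,-4],"turn": 0},{"claw": -1,"travel": [0,0,-4],"turn": 0}]'

```text
time: 40.83
ee_pos: [0.4382, 0.1172, 0.4127]
tcp_rot: [179.0, 0.5, -166.9]
wrist_force: [1.3, 0.7, -0.6]
opening: 0.0094
```

Emit:
move_arm --commands '[{"claw": -1,"travel": [0,0,-1.2],"turn": 5.9},{"claw": -1,"travel": [0,0,0],"turn": 5.9},{"claw": -1,"travel": [0,0,0],"turn": 0},{"claw": -1,"travel": [0,0,0],"turn": 0},{"claw": -1,"travel": [0,0,0],"turn": 0}]'

```text
time: 41.25
ee_pos: [0.4385, 0.1171, 0.4222]
tcp_rot: [178.9, 0.2, -178.5]
wrist_force: [0.5, -0.3, -1.5]
opening: 0.0095
```

```bash
python3 -c "
from h import *
p,Rt,o=pose();print(o['opening'],o['tcp_rot'],o['q'])
print(go([.450,.3150,.265],bot.grip_depth))
"
```

```text
0.009499232456561774 [ 178.94814425    0.2282206  -178.48852196] [14.70708207 -7.95639167 -0.62787901 96.86618427  0.97198368 13.19743075]
(array([-1.61, 19.46,  0.61]), array([0.4391, 0.1199, 0.2675]))
```

Emit:
move_arm --commands '[{"claw": -1,"travel": [-0.3,3.5,0],"turn": 0},{"claw": -1,"travel": [-0.3,3.5,0],"turn": 0},{"claw": -1,"travel": [-0.3,3.5,0],"turn": 0},{"claw": -1,"travel": [-0.3,3.5,0],"turn": 0},{"claw": -1,"travel": [-0.3,3.5,0],"turn": 0}]'

```text
time: 41.67
ee_pos: [0.4492, 0.2939, 0.4256]
tcp_rot: [179.0, 0.3, -178.5]
wrist_force: [1.2, -0.4, -0.7]
opening: 0.0096
```

Emit:
move_arm --commands '[{"claw": -1,"travel": [-0.1,1.95,0],"turn": 0},{"claw": -1,"travel": [0,0,0],"turn": 0},{"claw": -1,"travel": [0,0,0],"turn": 0},{"claw": -1,"travel": [0,0,0],"turn": 0},{"claw": -1,"travel": [0,0,0],"turn": 0}]'

```text
time: 42.08
ee_pos: [0.4501, 0.3109, 0.4267]
tcp_rot: [179.0, 0.3, -178.7]
wrist_force: [-0.0, -0.2, -0.4]
opening: 0.0094
```

```bash
python3 -c "
from h import *
p,Rt,o=pose();print(o['tcp_rot'])
print(go([.450,.3148,.189],bot.grip_depth))
c,im=shot('wrist','pics/w28.png')
"
```

```text
[ 178.95844084    0.29962267 -178.68792276]
(array([ 0.12, -0.04,  8.3 ]), array([0.4508, 0.3137, 0.272 ]))
cam drift mm [ 0.04 -0.05  0.17] deg 0.04
```

View pics/w28.png

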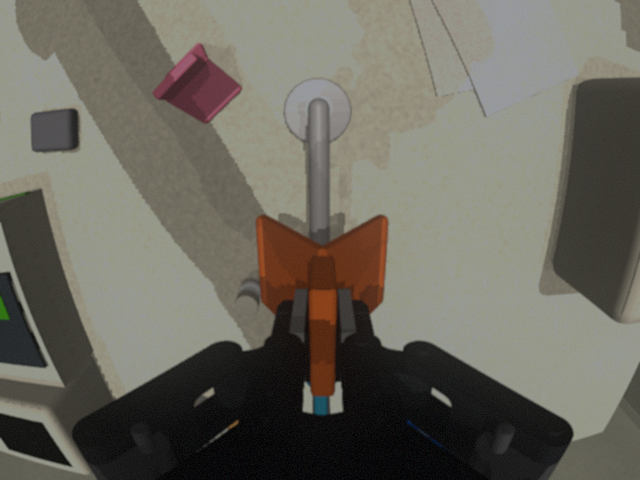

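The bar lies under the ridge at (319,200). I'll lower it, same as before.

Emit:
move_arm --commands '[{"claw": -1,"travel": [0,-0.1,1.5],"turn": 0},{"claw": -1,"travel": [0,0,2],"turn": 0},{"claw": -1,"travel": [0,0,2],"turn": 0},{"claw": -1,"travel": [0,0,1],"turn": 0},{"claw": -1,"travel": [0,0,0.6],"turn": 0}]'

```text
time: 42.55
ee_pos: [0.4503, 0.3113, 0.3546]
tcp_rot: [179.0, 0.2, -178.7]
wrist_force: [-0.6, 0.7, -0.5]
opening: 0.0093
```

Emit:
move_arm --commands '[{"claw": -1,"travel": [0,0,0.5],"turn": 0},{"claw": -1,"travel": [0,0,0.3],"turn": 0},{"claw": -1,"travel": [0,0,0],"turn": 0},{"claw": -1,"travel": [0,0,0],"turn": 0}]'

```text
time: 42.88
ee_pos: [0.4506, 0.3123, 0.3485]
tcp_rot: [178.9, 0.4, -178.7]
wrist_force: [-0.6, 0.5, 0.1]
opening: 0.0098
```

Emit:
move_arm --commands '[{"claw": -1,"travel": [0,0,0.2],"turn": 0},{"claw": -1,"travel": [0,0,0.2],"turn": 0},{"claw": -1,"travel": [0,0,0],"turn": 0},{"claw": -1,"travel": [0,0,0],"turn": 0}]'

```text
time: 43.22
ee_pos: [0.4506, 0.3121, 0.3442]
tcp_rot: [179.0, 0.4, -178.7]
wrist_force: [0.9, -3.5, 1.9]
opening: 0.0094
```

Emit:
move_arm --commands '[{"claw": -1,"travel": [0,-0.1,0.2],"turn": 0},{"claw": -1,"travel": [0,0,0],"turn": 0},{"claw": -1,"travel": [0,0,0],"turn": 0}]'

```text
time: 43.47
ee_pos: [0.4506, 0.3111, 0.3422]
tcp_rot: [179.0, 0.4, -178.7]
wrist_force: [1.6, -4.6, 5.4]
opening: 0.0095
```

Emit:
move_arm --commands '[{"claw": -1,"travel": [0,0,-0.1],"turn": 0},{"claw": -0.4,"travel": [0,0,0],"turn": 0},{"claw": -0.4,"travel": [0,0,0],"turn": 0},{"claw": -0.4,"travel": [0,0,0],"turn": 0},{"claw": -0.4,"travel": [0,0,0],"turn": 0}]'

```text
time: 43.88
ee_pos: [0.4505, 0.3116, 0.3426]
tcp_rot: [178.9, 0.3, -178.7]
wrist_force: [-0.1, 0.7, -0.7]
opening: 0.0258
```

Emit:
move_arm --commands '[{"claw": -0.4,"travel": [0,0,-1],"turn": 0},{"claw": -0.4,"travel": [0,0,-2],"turn": 0},{"claw": -0.4,"travel": [0,0,-3],"turn": 0},{"claw": -0.4,"travel": [0,0,-4],"turn": 0},{"claw": -0.4,"travel": [0,0,-2],"turn": 0}]'

```text
time: 44.3
ee_pos: [0.4493, 0.3088, 0.4676]
tcp_rot: [178.8, 0.5, -178.7]
wrist_force: [0.6, 0.1, 1.4]
opening: 0.0254
```

Emit:
move_arm --commands '[{"claw": -0.4,"travel": [2.5,-3,0],"turn": 0},{"claw": -0.4,"travel": [2.5,-3,0],"turn": 0},{"claw": -0.4,"travel": [2.5,-3,0],"turn": 0},{"claw": -0.4,"travel": [0,0,0],"turn": 0},{"claw": -0.4,"travel": [0,0,0],"turn": 0}]'

```text
time: 44.72
ee_pos: [0.3758, 0.2162, 0.4624]
tcp_rot: [178.9, 0.5, -178.7]
wrist_force: [0.9, 1.0, 0.7]
opening: 0.0258
```

```bash
python3 -c "
from h import *
c,im=shot('side','pics/d29.png');crop('',190,140,350,260,5,'pics/d29.png','pics/d29c.png')
c,im=shot('scene','pics/s29.png')
c,im=shot('side','pics/d30.png')
"
```

```text
cam drift mm [0. 0. 0.] deg 0.0
cam drift mm [0. 0. 0.] deg 0.0
cam drift mm [0. 0. 0.] deg 0.0
```

View pics/d29c.png

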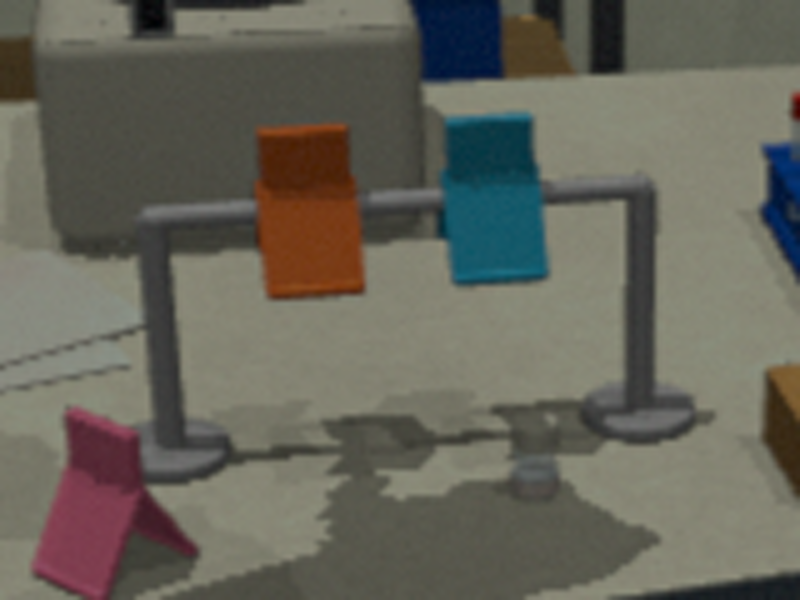

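View pics/s29.png

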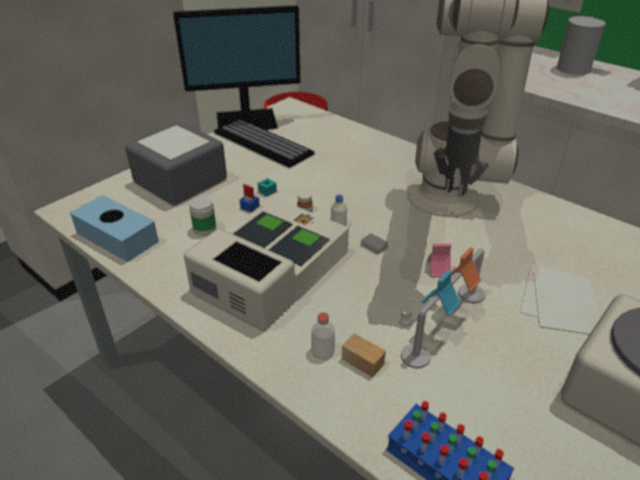

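View pics/d30.png

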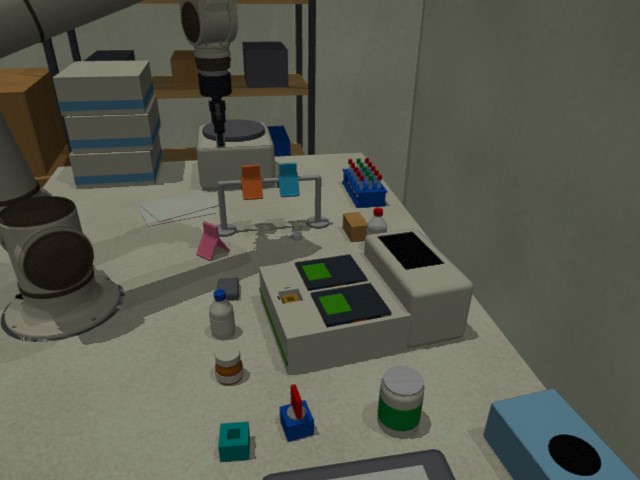

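```bash
python3 -c "
from h import *
print(status.get_obs()['time'],np.abs(status.get_obs()['qd']).max());bot.job_done()"
```

```text
44.8667 1.0809106600835479
the job is handed in; nothing more can be done
```

I finished the whole job and handed it in at about 45 s of the 210 s allowed; no verdict was reported.

**What I did**
- **Covers:** I pressed both hatch covers through their catches until they were level. They stayed shut in every later view.
- **Key:** I pushed the square key home until its flange sat on the barrel at 13 N. I turned it clockwise to the stop, where torque rose to 0.43 N m with the barrel square to its cut-out. Then I drew it out and put it back upright in the blue stand.
- **Guards:** The light-blue and orange-brown guards hang astride the rail, ridges along the bar. I saw no yellow guard, and the pink look-alike was left alone.

**Last checks**
- The final side and scene pictures show both covers flat, the key upright with its flange on the stand, both guards upright between the posts, and the robot clear of everything.
- The other things on the bench look to be where they started.
- I judged the final cover angles, lock angle and key tilt from pictures and forces only; there is no direct reading of them.

**What went wrong or disagreed**
- **Tilted tool:** An early turn ran joint 6 into its limit and tilted the tool by 13°. I undid that at the opposite limit, and about 1° of tilt stayed through the rest of the job.
- **Early wrist reading:** One picture of the key was 5 mm off because the arm was still settling. I remeasured at rest before gripping.
- **Knocked guard:** The blue guard had been knocked aside during the run, so I measured it again before picking it up.
- **Force peaks:** The force peaked at 44 N on the left cover's catch, pressed with the closed fingertips. It reached 29 N as the key met its stand.

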